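# Set out a tasting board on a tapas-bar counter

### The job

Set out the tasting board: stand the short glass gently on the middle of the cork coaster and lay the wooden cover centred on top of it, stand the terracotta ramekin in the middle of the plate, and stand the salt shaker in the middle of the wooden board, between the glass and the ramekin. Everything stands upright; keep all four things upright on the way, and leave the tall glass, the oil bottle and the carton where they are.

Things in the scene. Friction and masses are not known exactly. Their poses are not given: they have to be found in the camera images.
- board: Fixed dark wooden serving board lying on the counter, 170 mm (its x) by 400 mm (its y, the long way), 18 mm thick, a low steel loop handle at each short end. The plate and the coaster lie fixed on it, one 125 mm to either side of its middle along the long way; which is at which end changes. Origin at the centre of its underside, z up; the middle of its top is 18 mm above.
- plate: Flat round white plate with a thin blue line near its edge, 150 mm in diameter, 12 mm thick, flat on top (no raised rim), fixed on the board. Origin at the centre of its underside, z up; top 12 mm above the origin.
- coaster: Round cork coaster, 92 mm in diameter, 6 mm thick, flat, fixed on the board. Origin at the centre of its underside, z up; top 6 mm above the origin.
- tumbler_center (a point): Short clear drinking glass, open at the top, 85 mm high, 51 mm across at the foot and 58 mm at the rim, about 0.2 kg, standing upright on the counter. The point is on its axis half-way up, 42.5 mm above its underside; z is its axis, up.
- cover_center (a point): Wooden glass cover: a flat disc 74 mm in diameter and 10 mm thick with a plain upright round handle, 18 mm in diameter and 32 mm tall, in the middle of its upper side (42 mm high in all). Underside flat. Lies on the counter handle up. The point is on its axis half-way up, 21 mm above its underside; z is its axis, up.
- ramekin_center (a point): Small terracotta ramekin (open dish), 42 mm high, 61 mm across at the foot and 65 mm at the rim, standing upright on the counter. The point is on its axis half-way up, 21 mm above its underside; z is its axis, up.
- shaker_center (a point): Salt shaker, white ceramic cylinder 42 mm in diameter with a tapering steel cap (cap from 58 mm up), 78 mm high in all, standing upright on the counter. The point is on its axis half-way up, 39 mm above its underside; z is its axis, up.
- tall_glass: Bystander: tall clear glass, 150 mm high, 66 mm across at the rim, standing loose. Not to be moved. Origin at the centre of its underside.
- oil_bottle: Bystander: green glass oil bottle with a black cap, 200 mm high, 62 mm in diameter, standing loose. Not to be moved. Origin at the centre of its underside.
- carton: Bystander: open cardboard carton full of paper sachets, 90 by 90 mm and about 72 mm high, standing loose. Not to be moved. Origin at the centre of its underside.
Things that resemble listed ones, but are neither listed nor needed, are in the scene too. Leave any pink look-alike of the part that bears shaker_center alone. What is shaped like the part that bears ramekin_center but green is not meant.

How it is judged:
At the end, for the whole second after the job is handed in: Upright (0.1 rad), at rest and released, each on its support: short glass on the coaster, ramekin on the plate, shaker on the board's middle (centres within 15 mm), cover on the glass (13 mm), heights within 5 mm; bystanders upright, moved under 20 mm (horizontal distance between tumbler_center and coaster below 0.015 m and z of tumbler_center in the frame of coaster between 0.0435 and 0.0535 m and angle between each of tumbler_center, cover_center, ramekin_center, shaker_center, tall_glass, oil_bottle, carton's own z axis and vertical below 0.1 rad and horizontal distance between cover_center and tumbler_center below 0.013 m and z of cover_center in the frame of tumbler_center between 0.0585 and 0.0685 m and horizontal distance between ramekin_center and plate below 0.015 m and z of ramekin_center in the frame of plate between 0.028 and 0.038 m and horizontal distance between shaker_center and board below 0.015 m and z of shaker_center in the frame of board between 0.052 and 0.062 m and linear speed of each of tumbler, cover, ramekin, shaker below 0.02 m/s and angular speed of each of tumbler, cover, ramekin, shaker below 0.3 rad/s and distance of each of tall_glass, oil_bottle, carton from where it was at the start of the episode below 0.02 m); the robot touches nothing.
It fails at once if one of the four things is tipped by more than 0.7 rad (angle between any of tumbler_center, cover_center, ramekin_center, shaker_center's own z axis and vertical above 0.7 rad).
It fails at once if the short glass is banged down on the coaster, or the cover on the glass (over 60 N) (contact force between tumbler and coaster above 60 N or contact force between cover and tumbler above 60 N).
It fails at once if a bystander is pushed by more than 30 mm or tipped by more than 0.3 rad (distance of any of tall_glass, oil_bottle, carton from where it was at the start of the episode above 0.03 m or angle between any of tall_glass, oil_bottle, carton's own z axis and vertical above 0.3 rad).
It also fails if it takes over 120 s, if anything falls off the work surface, if the arm or the gripper's body presses on something with over 40 N, if the wrist force passes 120 N, or if a joint passes its speed limit or range.

### The arm

A 6-joint arm with a two-finger parallel gripper is mounted at the origin on the work surface. World frame = base frame: x ahead of the robot, y to its left, z up, the work surface at z = 0. Lengths are in m, angles in rad, forces in N, time in s.
With the tool pointing down it reaches from about 0.325 to 0.925 m from the base axis. Payload 3.1 kg.
Tool frame: the origin (TCP) lies between the finger pads; the fingertips stand 19 mm ahead of it and the grasp point (between the pads) is the TCP (robot.tip_extent is the distance from the TCP to the fingertips, in m); x points along the fingers, z is the direction in which the jaws open and shut, and the axes are right-handed (so a half turn about x gives the same grasp; the last joint's range is limited). The gripper opens to 85 mm and grips with 20 to 120 N. Pads are 22 mm wide; open, the fingers measure 114 mm over their backs; the gripper's body (76 mm by 85 mm) begins 54 mm behind the grasp point. The pads swing forward as they close: fully open they stand 13 mm farther back than shut.
Start: joints at [-1.379, 0.217, 1.613, -0, 1.311, -0.112], TCP at [0.187, -0.596, 0.25] pointing down, gripper open.
Joint ranges: [-2.75, 2.75], [-0.78, 2.1], [0.31, 2.55], [-1.13, 4.27], [0.13, 2.63], [-2.58, 2.58]. Speed limits (rad/s): [2.79, 2.79, 3.14, 3.14, 3.14, 3.14].

### API

Orientations are given as a 3x3 rotation matrix whose columns are the frame's x, y, z axes.
In Python, from rig import robot, cams gives the robot as it stands.
- The arm moves only by the tool arm_command, never from a script. Its argument "commands" is a list that holds one entry, the list of rows, each a list of 7 numbers: the turn, a rotation vector about the tool's x, y, z each as a share of 6 degrees, from -1 to 1, then the shift along the tool's x, y, z each as a share of 40 mm, from -1 to 1, then the finger opening in mm, from 0 to 85.4. In form: [[[wx, wy, wz, x, y, z, jaw], ...]]. A call has 1 to 8 rows; each row shifts and turns the commanded pose from where the row before left it, along the tool's axes as they then stand; what a row does not reach is not made up. A row lasts 1/12 s, in which the tool goes at most 41.7 mm and 7.16 degrees, less where a joint would pass 70% of its speed; a pose out of reach is approached as far as the arm can. A call with a number of a shift or a turn outside -1 to 1 is refused whole. A call with a gripper value outside its range is refused whole. The fingers move at their own pace and stop on an object; "newtons" is the grip in N (left out, the last holds). Time passes only in rows, so rows that do not move let the fingers close. It gives the time, the measured TCP pose, the force and the opening at its end, in the units of the state.
- robot.get_obs(): the state, without advancing time (a new reading comes with each control period).
- cams.get_image(name): name is "scene" or "top" or "wrist"; returns a dict with "img" (480x640x3 uint8, red, green, blue), "K" (3x3 intrinsics, pixels), "origin" and "attitude" of the camera in the world; the wrist camera has in their place "tool_from_camera" (4x4, takes a point from camera to tool coordinates, whose origin is the TCP and whose axes are the tool frame's). Camera axes: x right, y down, z forward; pixel columns grow to the right and rows downward; lengths in m; the calibration is good to about 2 mm. A picture is of the moment at which its call begins: read the wrist's pose just before it. There is no depth.
- robot.hand_in(): hands the job in, once; it reports no verdict.
Trained networks look in a picture, given as the dict that the camera call returned (one of the last four; its "shot" number tells which), for a name from the list of things; names that differ only in an ending like _2 or _b are one class to them, and where a whole thing is asked for, a point or a joint stands for the part that bears it (a point fixed in the world has none). Each returns a list of dicts, best first, with "p" (0 to 1); they miss things now and then, are a little off and sometimes report something else, mostly with a low value. They report only what shows in the picture. A call takes as long as a camera call. They do not tell look-alikes from the thing itself.
- cams.find_in(picture, target): "centre" ([column, row] in pixels, amid what is visible of it).
- cams.mark_of(picture, target): "centre" ([column, row] in pixels: a listed point, or the origin of a listed thing).
The state is a dict: "clock": time; "q": joint angles; "qvel": joint speeds; "tau": joint torques, N m; "eef_pos": TCP position; "orientation": TCP orientation; "contact_force": force on the tool from outside, world axes, zero at the start; "moment": the same for the moment, N m; "grip_width": opening from 0.0 (shut) to 1.0 (fully open).
Only numpy, scipy, OpenCV 4.12 (cv2) and the standard library are available. Lean on these libraries where they do the work, as an engineer would, in place of code of your own. Each camera call takes 0.05 s, during which the arm holds its last target.

## Working session

There is one attempt and no reset: what is moved stays moved. The work goes in short steps, Python scripts to look and compute and a tool call to move; the robot and the scene stay as the last step left them, time stands still between calls to the robot, and variables do not carry over. Pictures are saved under pics/ and viewed, and the job is handed in when it is done.

Besides the shell and the picture viewer there is one more tool, called after "Call:" by a JSON object that holds its "name" and its "arguments", one argument or row to a line. arm_command: Moves the arm, as the interface text tells. Its arguments: {"type":"object","properties":{"commands":{"type":"array","items":{"type":"array","items":{"type":"array","items":{"type":"number"}}}},"newtons":{"type":"number"}},"required":["commands"]}

```bash
ls; mkdir -p pics
python3 - <<'E'
from rig import robot,cams
import cv2,numpy as np
o=robot.get_obs(); print(o['clock'],o['eef_pos'],o['orientation'],o['grip_width'])
names=['board','plate','coaster','tumbler_center','cover_center','ramekin_center','shaker_center','tall_glass','oil_bottle','carton']
for c in ['scene','top']:
    d=cams.get_image(c); cv2.imwrite(f'pics/{c}0.png',d['img'][:,:,::-1])
    print(c,d['K'].tolist() if hasattr(d['K'],'tolist') else d['K'],d['origin'],d['attitude'])
    for n in names:
        print(n,[(np.round(r['centre'],1).tolist(),round(r['p'],2)) for r in cams.mark_of(d,n)][:4])
print(robot.get_obs()['clock'])
E
```

```text
pics
0.0 [ 0.18682735 -0.59561518  0.24895566] [[-4.85990760e-04  9.54210132e-01  2.99136737e-01]
 [ 2.35192842e-03  2.99137035e-01 -9.54207264e-01]
 [-9.99997116e-01  2.39812279e-04 -2.38961176e-03]] 1.002959348165443
scene [[449.6546072835816, 0.0, 327.1350702805719], [0.0, 449.6546072835816, 232.3341646065537], [0.0, 0.0, 1.0]] [ 1.30006276 -0.11061519  0.69139111] [[ 0.01582907  0.63482148 -0.77249668]
 [ 0.99977566 -0.02092362  0.0032916 ]
 [-0.01407385 -0.77237548 -0.63501027]]
board [([458.2, 260.0], 0.84)]
plate [([508.4, 241.9], 0.67)]
coaster [([405.4, 261.9], 0.57)]
tumbler_center [([297.0, 246.1], 0.7)]
cover_center [([297.2, 218.1], 0.69), ([154.9, 256.9], 0.61)]
ramekin_center [([169.6, 286.5], 0.68)]
shaker_center [([228.1, 214.2], 0.68), ([194.2, 205.7], 0.58)]
tall_glass [([240.0, 311.4], 0.83), ([508.2, 241.8], 0.25)]
oil_bottle [([154.9, 257.0], 0.58)]
carton [([320.1, 315.6], 0.9)]
top [[495.5773106875194, 0.0, 319.67546863513155], [0.0, 495.5773106875194, 252.88546730090852], [0.0, 0.0, 1.0]] [ 0.43951791 -0.0875354   1.26946437] [[ 0.00997716 -0.99481642  0.10119661]
 [-0.99980654 -0.01164006 -0.01585529]
 [ 0.01695104 -0.10101884 -0.9947401 ]]
board [([203.0, 251.6], 0.63)]
plate [([156.7, 267.3], 0.67), ([411.3, 310.0], 0.41)]
coaster [([250.4, 239.9], 0.95)]
tumbler_center [([344.6, 251.1], 0.94)]
cover_center [([345.3, 309.5], 0.81), ([328.7, 189.2], 0.45)]
ramekin_center [([404.3, 245.5], 0.96), ([448.0, 219.0], 0.56)]
shaker_center [([453.6, 323.3], 0.92), ([415.4, 312.0], 0.51)]
tall_glass [([388.8, 203.2], 0.62)]
oil_bottle [([473.7, 266.5], 0.57)]
carton [([329.7, 192.2], 0.96)]
1.1
```

View pics/scene0.png

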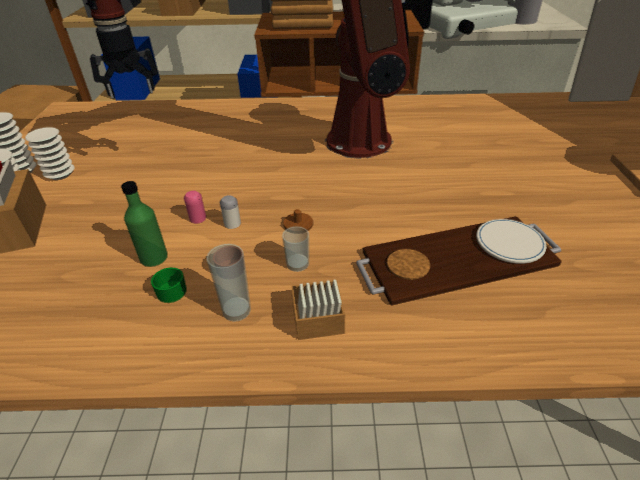

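View pics/top0.png

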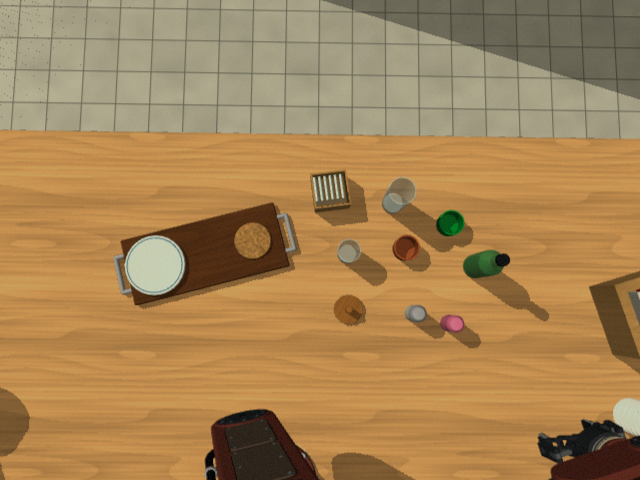

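Candidates in the top view:
- **Shaker:** white at (415,312) is the one; pink at (453,323) is the decoy.
- **Ramekin:** terracotta at (405,246) is the one; green at (450,222) is the decoy.
- **Short glass:** (347,251), as against the tall glass at (395,195).
- **Cover:** (349,310).

The plate is at the left end of the board (156,266) and the coaster at the right end (252,240). Next I'll compute positions and check a crop.

```bash
cat > h.py <<'E'
import numpy as np,cv2
from rig import robot,cams
H=dict(board=0,plate=.018,coaster=.018,tumbler_center=.0425,cover_center=.021,ramekin_center=.021,shaker_center=.039,tall_glass=0,oil_bottle=0,carton=0)
def cam(d,obs=None):
    if 'origin' in d: return np.array(d['origin']),np.array(d['attitude'])
    T=np.array(d['tool_from_camera']);R=np.array(obs['orientation'])
    return R@T[:3,3]+np.array(obs['eef_pos']),R@T[:3,:3]
def hit(d,px,z,obs=None):
    o,A=cam(d,obs); r=A@np.linalg.inv(np.array(d['K']))@np.array([px[0],px[1],1.])
    return o+r*(z-o[2])/r[2]
def proj(d,P,obs=None):
    o,A=cam(d,obs); p=np.array(d['K'])@(A.T@(np.array(P)-o)); return p[:2]/p[2]
E
python3 - <<'E'
from h import *
names=list(H)
for c in ['scene','top']:
    d=cams.get_image(c)
    for n in names:
        print(c,n,[(hit(d,r['centre'],H[n])[:2].round(4).tolist(),np.round(r['centre']).tolist(),round(r['p'],2)) for r in cams.mark_of(d,n)])
    if c=='top':
        im=d['img'][160:350,300:520,::-1]; cv2.imwrite('pics/crop0.png',cv2.resize(im,None,fx=3,fy=3,interpolation=cv2.INTER_CUBIC))
        im=d['img'][190:320,100:310,::-1]; cv2.imwrite('pics/crop1.png',cv2.resize(im,None,fx=3,fy=3,interpolation=cv2.INTER_CUBIC))
E
```

```text
scene board [([0.564, 0.189], [460.0, 259.0], 0.72)]
scene plate [([0.5309, 0.3058], [509.0, 242.0], 0.77)]
scene coaster [([0.5931, 0.0592], [405.0, 264.0], 0.77), ([0.5865, 0.1749], [457.0, 260.0], 0.15)]
scene tumbler_center [([0.5608, -0.1829], [293.0, 248.0], 0.67)]
scene cover_center [([0.4219, -0.1725], [300.0, 217.0], 0.9)]
scene ramekin_center [([0.6359, -0.4346], [171.0, 282.0], 0.66)]
scene shaker_center [([0.433, -0.3397], [230.0, 215.0], 0.76), ([0.3945, -0.4357], [194.0, 206.0], 0.76)]
scene tall_glass [([0.6947, -0.2894], [238.0, 308.0], 0.94)]
scene oil_bottle [([0.5433, -0.4998], [155.0, 260.0], 0.91), ([0.5078, 0.3163], [508.0, 242.0], 0.17)]
scene carton [([0.7262, -0.1272], [319.0, 319.0], 0.77)]
top board [([0.569, 0.1906], [203.0, 251.0], 0.64)]
top plate [([0.5255, 0.3049], [156.0, 267.0], 0.86)]
top coaster [([0.5998, 0.0587], [254.0, 239.0], 0.91), ([0.6978, -0.2806], [388.0, 203.0], 0.33)]
top tumbler_center [([0.5669, -0.1759], [347.0, 252.0], 0.84)]
top cover_center [([0.4245, -0.1771], [347.0, 310.0], 0.88)]
top ramekin_center [([0.6532, -0.4376], [449.0, 221.0], 0.83), ([0.4224, -0.3437], [413.0, 311.0], 0.66), ([0.5842, -0.3304], [407.0, 247.0], 0.59)]
top shaker_center [([0.3954, -0.4439], [455.0, 323.0], 0.92), ([0.4247, -0.3473], [416.0, 310.0], 0.84)]
top tall_glass [([0.7061, -0.2931], [391.0, 201.0], 0.97)]
top oil_bottle [([0.5354, -0.5042], [473.0, 268.0], 0.84)]
top carton [([0.729, -0.1248], [327.0, 192.0], 0.6)]
```

View pics/crop0.png

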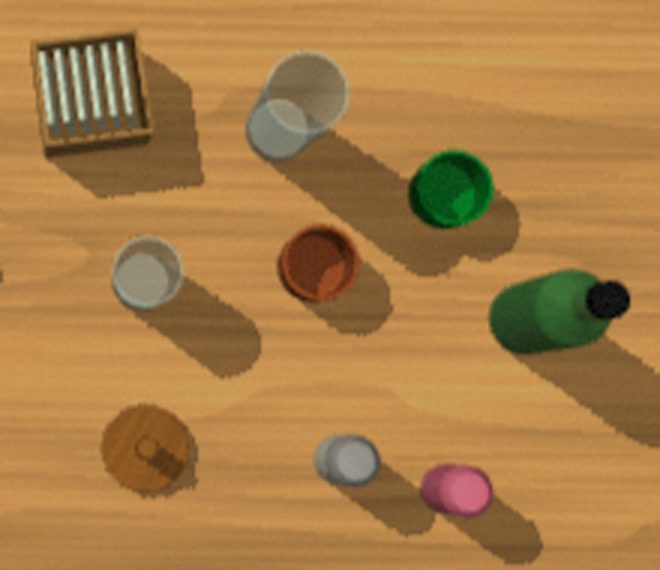

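View pics/crop1.png

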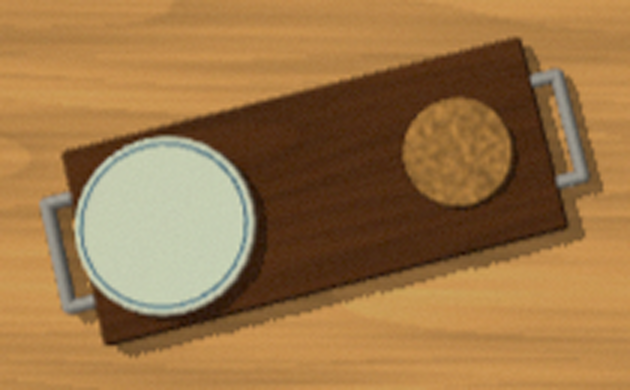

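Run:
```python
from h import *
d=cams.get_image('top')
def seg(lo,hi,roi,z,name,d=d):
    x0,y0,x1,y1=roi; hsv=cv2.cvtColor(d['img'][y0:y1,x0:x1],cv2.COLOR_RGB2HSV)
    m=cv2.inRange(hsv,np.array(lo),np.array(hi)); m=cv2.morphologyEx(m,cv2.MORPH_CLOSE,np.ones((5,5)))
    c=max(cv2.findContours(m,0,cv2.CHAIN_APPROX_NONE)[0],key=cv2.contourArea)
    e=cv2.fitEllipse(cv2.convexHull(c)); px=np.array(e[0])+[x0,y0]; print(name,px.round(1),np.round(e[1],1),hit(d,px,z)[:2].round(4))
    return hit(d,px,z)
h=lambda x,y:(cv2.cvtColor(d['img'],cv2.COLOR_RGB2HSV)[y,x])
print(h(252,240),h(230,250),h(155,265),h(340,312),h(360,340),h(407,240))
a=seg((0,0,130),(180,110,255),(105,215,200,310),.030,'plate')
b=seg((5,80,100),(30,255,255),(225,215,275,265),.024,'coaster')
print('board',(a+b)/2,np.linalg.norm((a-b)[:2]),np.degrees(np.arctan2(*(a-b)[[1,0]])))
for n,p,z in [('ram',(320,262),.042),('ramfoot?',(318,268),.0),('tumrim',(147,267),.085),('tumfoot',(142,281),.003),('cover',(147,448),.01),('handle',(148,447),.042),('shk',(355,461),.078)]:
    q=(np.array(p)+.5)/3-.5+[300,160]; print(n,hit(d,q,z)[:2].round(4))
s=cams.get_image('scene'); cv2.imwrite('pics/crop2.png',cv2.resize(s['img'][180:330,130:350,::-1],None,fx=3,fy=3,interpolation=cv2.INTER_CUBIC))
```

```text
[ 17 172 139] [ 13 207  75] [ 39  34 202] [ 15 190 137] [ 16 153 173] [ 11 208  97]
plate [147.4 266.7] [61.1 75.9] [0.5259 0.3219]
coaster [251.9 240.1] [36.  36.2] [0.5967 0.0643]
board [0.56130349 0.19310805 0.027     ] 0.26714334935517337 105.38154525592489
ram [ 0.5817 -0.3236]
ramfoot? [ 0.5814 -0.33  ]
tumrim [ 0.571  -0.1761]
tumfoot [ 0.568 -0.178]
cover [ 0.4259 -0.1823]
handle [ 0.4271 -0.1807]
shk [ 0.418  -0.3435]
```

View pics/crop2.png

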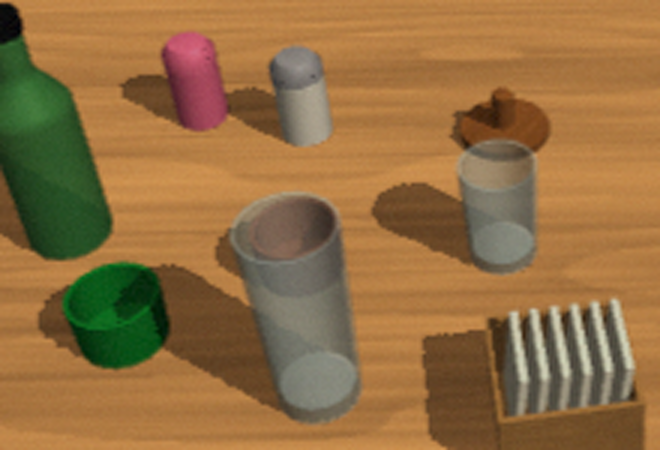

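Targets check out: plate–coaster spacing is about 0.25 m and the heights are consistent. The jaw axis already lies along the board's long way, so I'll keep this orientation for every pick. First move is over the ramekin.

Call:
{"name": "arm_command", "arguments": {
  "commands": [
    [[0,0,0,0,0.95,-0.29,85],[0,0,0,0,0.95,-0.29,85],[0,0,0,0,0.95,-0.29,85],[0,0,0,0,0.95,-0.29,85],[0,0,0,0,0.95,-0.29,85],[0,0,0,0,0.95,-0.29,85],[0,0,0,0,0.95,-0.29,85],[0,0,0,0,0.95,-0.29,85]]
  ],
  "newtons": 30
}}

```text
clock: 2.97
eef_pos: [0.4508, -0.4156, 0.2505]
orientation: [[0.0, 0.954, 0.299], [-0.0, 0.299, -0.954], [-1.0, 0.0, 0.0]]
contact_force: [0.0, -0.3, -0.3]
grip_width: 0.997
```

Call:
{"name": "arm_command", "arguments": {
  "commands": [
    [[0,0,0,0,0.95,-0.29,85],[0,0,0,0,0.95,-0.29,85],[0,0,0,0,0.95,-0.29,85],[0,0,0,0,0.9,-0.29,85],[0,0,0,0,0,0,85],[0,0,0,0,0,0,85],[0,0,0,0,0,0,85]]
  ]
}}

```text
clock: 3.55
eef_pos: [0.5783, -0.3278, 0.25]
orientation: [[-0.001, 0.954, 0.3], [-0.0, 0.3, -0.954], [-1.0, -0.001, -0.0]]
contact_force: [0.2, 0.2, 0.1]
grip_width: 0.995
```

```bash
cat > look.py <<'E'
import sys
from h import *
# usage: look.py pic name:z name:z ...
obs=robot.get_obs(); d=cams.get_image('wrist')
print(round(obs['clock'],2),np.round(obs['eef_pos'],4),np.round(obs['orientation'],3).tolist(),round(obs['grip_width'],3),np.round(obs['contact_force'],1))
if sys.argv[1]!='-': cv2.imwrite(f'pics/{sys.argv[1]}.png',d['img'][:,:,::-1])
R=np.array(obs['orientation']);p=np.array(obs['eef_pos'])
for a in sys.argv[2:]:
    n=a.split(':');z=float(n[1]) if len(n)>1 else H[n[0]]
    for r in cams.mark_of(d,n[0])[:3]:
        P=hit(d,r['centre'],z,obs); print(n[0],np.round(r['centre']),round(r['p'],2),P.round(4),'tool mm',(R.T@(P-p)*1000).round(1))
E
python3 look.py w1 ramekin_center
```

```text
3.55 [ 0.5783 -0.3278  0.25  ] [[-0.001, 0.954, 0.3], [-0.0, 0.3, -0.954], [-1.0, -0.001, -0.0]] 0.995 [0.2 0.2 0.1]
ramekin_center [460. 166.] 0.94 [ 0.6496 -0.4387  0.021 ] tool mm [229.   35.  127.2]
ramekin_center [318. 199.] 0.65 [ 0.5826 -0.3255  0.021 ] tool mm [229.    5.1  -0.8]
```

View pics/w1.png

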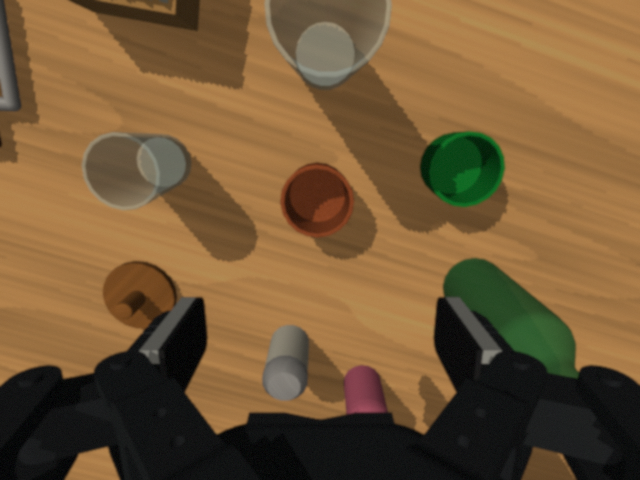

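Ramekin at (317,199) in the wrist view, agreeing with the top view (the green one is at (462,168)). I'm descending on it.

Call:
{"name": "arm_command", "arguments": {
  "commands": [
    [[0,0,0,0.8,0.12,-0.02,85],[0,0,0,1,0,0,85],[0,0,0,1,0,0,85],[0,0,0,1,0,0,85],[0,0,0,0.9,0,0,85],[0,0,0,0.6,0,0,85],[0,0,0,0.3,0,0,85],[0,0,0,0,0,0,85]]
  ]
}}

```text
clock: 4.32
eef_pos: [0.5793, -0.3249, 0.0224]
orientation: [[-0.006, 0.955, 0.297], [0.004, 0.297, -0.955], [-1.0, -0.005, -0.006]]
contact_force: [0.2, 0.6, 0.5]
grip_width: 1.0
```

Call:
{"name": "arm_command", "arguments": {
  "commands": [
    [[0,0,0,0,0,0,60],[0,0,0,0,0,0,50],[0,0,0,0,0,0,50],[0,0,0,0,0,0,50],[0,0,0,0,0,0,50],[0,0,0,0,0,0,50],[0,0,0,0,0,0,50]]
  ]
}}

```text
clock: 4.9
eef_pos: [0.5848, -0.3271, 0.0292]
orientation: [[0.004, 0.954, 0.299], [-0.003, 0.299, -0.954], [-1.0, 0.003, 0.004]]
contact_force: [-0.9, -1.7, 5.7]
grip_width: 0.753
```

```bash
python3 look.py w2
```

```text
4.9 [ 0.5848 -0.3271  0.0292] [[0.004, 0.954, 0.299], [-0.003, 0.299, -0.954], [-1.0, 0.003, 0.004]] 0.753 [-0.9 -1.7  5.7]
```

View pics/w2.png

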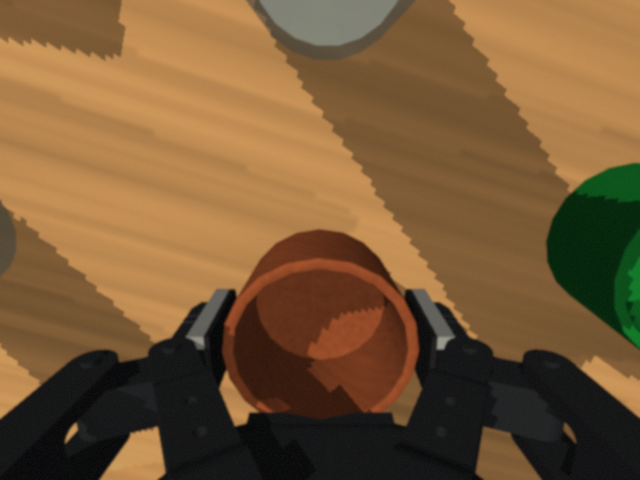

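The ramekin is between the pads at 64 mm opening, as its size says. Lifting.

Call:
{"name": "arm_command", "arguments": {
  "commands": [
    [[0,0,0,0,0,0,50],[0,0,0,-0.2,0,0,50],[0,0,0,-0.5,0,0,50],[0,0,0,-0.8,0,0,50],[0,0,0,-0.8,0,0,50],[0,0,0,-0.8,0,0,50],[0,0,0,-0.6,0,0,50],[0,0,0,-0.3,0,0,50]]
  ],
  "newtons": 40
}}

```text
clock: 5.62
eef_pos: [0.5846, -0.3264, 0.1912]
orientation: [[0.005, 0.954, 0.299], [-0.004, 0.299, -0.954], [-1.0, 0.004, 0.005]]
contact_force: [1.1, 0.4, -0.5]
grip_width: 0.751
```

Call:
{"name": "arm_command", "arguments": {
  "commands": [
    [[0,0,0,0,0.1,-0.3,50],[0,0,0,0,0.1,-0.6,50],[0,0,0,0,0.2,-0.8,50],[0,0,0,0,0.2,-0.9,50],[0,0,0,0,0.2,-0.9,50],[0,0,0,0,0.2,-0.9,50],[0,0,0,0,0.2,-0.9,50],[0,0,0,0,0.2,-0.9,50]]
  ]
}}

```text
clock: 6.28
eef_pos: [0.5594, -0.069, 0.1831]
orientation: [[-0.005, 0.954, 0.299], [0.002, 0.299, -0.954], [-1.0, -0.004, -0.003]]
contact_force: [0.5, -0.4, -1.8]
grip_width: 0.752
```

Call:
{"name": "arm_command", "arguments": {
  "commands": [
    [[0,0,0,0,0.2,-0.9,50],[0,0,0,0,0.2,-0.9,50],[0,0,0,0,0.2,-0.9,50],[0,0,0,0,0.2,-0.9,50],[0,0,0,0,0.2,-0.9,50],[0,0,0,0,0.2,-0.9,50],[0,0,0,0,0.2,-0.9,50],[0,0,0,0,0.2,-0.7,50]]
  ]
}}

```text
clock: 6.95
eef_pos: [0.5358, 0.217, 0.1831]
orientation: [[-0.006, 0.954, 0.301], [-0.0, 0.301, -0.954], [-1.0, -0.006, -0.002]]
contact_force: [1.2, -1.0, -1.1]
grip_width: 0.749
```

Call:
{"name": "arm_command", "arguments": {
  "commands": [
    [[0,0,0,0,0.2,-0.9,50],[0,0,0,0,0.2,-0.6,50],[0,0,0,0,0,-0.3,50],[0,0,0,0,0,0,50],[0,0,0,0,0,0,50],[0,0,0,0,0,0,50]]
  ]
}}

```text
clock: 7.45
eef_pos: [0.5323, 0.2863, 0.185]
orientation: [[-0.002, 0.954, 0.299], [-0.002, 0.299, -0.954], [-1.0, -0.003, 0.001]]
contact_force: [0.4, -0.9, -1.8]
grip_width: 0.749
```

```bash
python3 look.py w3 plate:.018 coaster:.018 board:0
python3 - <<'E'
from h import *
d=cams.get_image('top'); cv2.imwrite('pics/t3.png',d['img'][:,:,::-1])
E
```

```text
7.45 [0.5323 0.2863 0.185 ] [[-0.002, 0.954, 0.299], [-0.002, 0.299, -0.954], [-1.0, -0.003, 0.001]] 0.749 [ 0.4 -0.9 -1.8]
plate [297. 212.] 0.96 [0.5336 0.3042 0.018 ] tool mm [166.9   7.1 -16.9]
coaster [618. 226.] 0.63 [0.5973 0.0631 0.018 ] tool mm [167.2  -4.1 232.3]
```

View pics/w3.png

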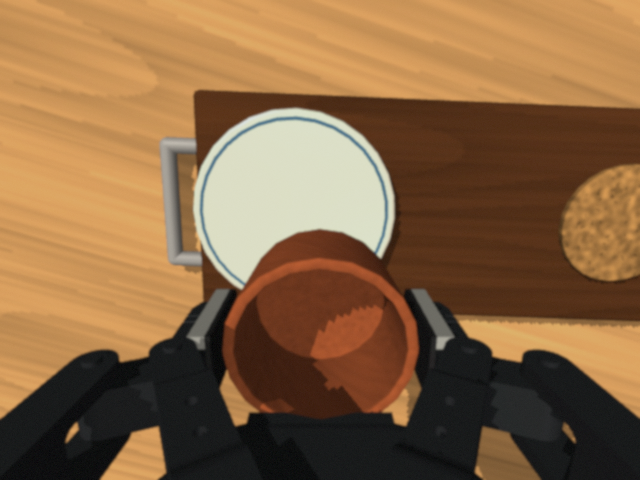

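Run:
```python
from h import *
obs=robot.get_obs(); d=cams.get_image('wrist');R=np.array(obs['orientation']);p=np.array(obs['eef_pos'])
for px,z in [((294.5,209),.03),((320.5,338),p[2]-.029+.042)]:
    P=hit(d,px,z,obs); print(P.round(4),(R.T@(P-p)*1000).round(1))
im=d['img']; m=((im.min(2)>130)&(im.max(2).astype(int)-im.min(2)<50)).astype('uint8')
m[:, :190]=0; m[:,400:]=0; m[260:]=0
c=max(cv2.findContours(m,0,1)[0],key=cv2.contourArea)[:,0,:].astype(float)
c=c[c[:,1]<245]; h=cv2.convexHull(c.astype(np.float32))[:,0,:]
A=np.c_[2*h,np.ones(len(h))];s=np.linalg.lstsq(A,(h**2).sum(1),rcond=None)[0];print('circle',s[:2],np.sqrt(s[2]+s[0]**2+s[1]**2)); P=hit(d,s[:2],.03,obs);print(P.round(4),(R.T@(P-p)*1000).round(1))
```

```text
[0.539  0.3072 0.03  ] [156.4  11.4 -18.2]
[0.5396 0.2877 0.1994] [-13.    6.2   0.6]
circle [293.41962748 211.63495567] 90.45806535572193
[0.5369 0.3074 0.03  ] [156.4   9.4 -19. ]
```

Call:
{"name": "arm_command", "arguments": {
  "commands": [
    [[0,0,0,0.5,0.1,-0.46,50],[0,0,0,0.7,0,0,50],[0,0,0,0.7,0,0,50],[0,0,0,0.6,0,0,50],[0,0,0,0.4,0,0,50],[0,0,0,0.1,0,0,50],[0,0,0,0,0,0,50],[0,0,0,0,0,0,50]]
  ]
}}

```text
clock: 8.42
eef_pos: [0.5324, 0.3065, 0.0672]
orientation: [[0.001, 0.954, 0.299], [0.001, 0.299, -0.954], [-1.0, 0.001, -0.0]]
contact_force: [0.3, -0.1, -0.9]
grip_width: 0.75
```

```bash
python3 look.py w4
```

```text
8.42 [0.5324 0.3065 0.0672] [[0.001, 0.954, 0.299], [0.001, 0.299, -0.954], [-1.0, 0.001, -0.0]] 0.75 [ 0.3 -0.1 -0.9]
```

View pics/w4.png

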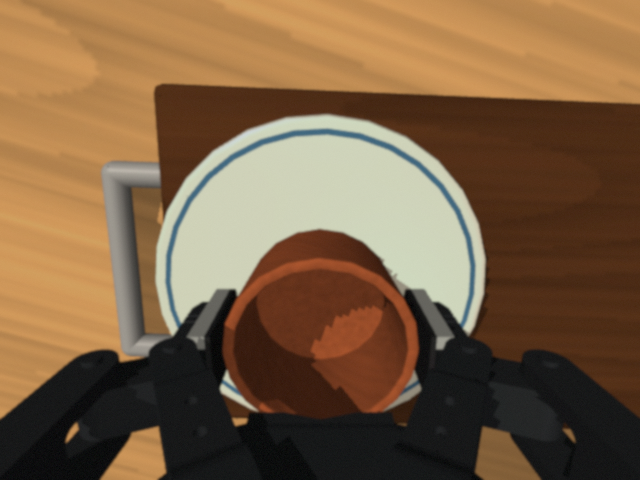

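Run:
```python
from h import *
obs=robot.get_obs(); d=cams.get_image('wrist');R=np.array(obs['orientation']);p=np.array(obs['eef_pos'])
for dy in (0,3,6): print(dy,proj(d,p+R@np.array([p[2]-.03,dy/1000,0]),obs), 'foot back edge',proj(d,p+R@np.array([.029,(dy+30.5)/1000,0]),obs),'plate edge',proj(d,p+R@np.array([p[2]-.03,(dy+75)/1000,0]),obs))
print((R.T@(hit(d,(321,278),.03,obs)-p)*1000).round(1))
```

```text
0 [318.80571039 289.75021992] foot back edge [318.76380414 230.05776571] plate edge [318.80577773 116.40609925]
3 [318.80571278 283.60770304] foot back edge [318.76358581 222.93093165] plate edge [318.8057808  108.49950944]
6 [318.80571519 277.40649422] foot back edge [318.76336516 215.72853832] plate edge [318.8057839  100.50712475]
[38.1  5.7  1. ]
```

The ramekin's foot edge (row 231) and the plate edge (row 114) put it within about 1–2 mm of the plate's centre. Lowering and releasing.

Call:
{"name": "arm_command", "arguments": {
  "commands": [
    [[0,0,0,0.1,0.03,0,50],[0,0,0,0.06,0,0,50],[0,0,0,0.03,0,0,50],[0,0,0,0,0,0,50],[0,0,0,0,0,0,50]]
  ]
}}

```text
clock: 8.93
eef_pos: [0.5331, 0.307, 0.0594]
orientation: [[0.001, 0.954, 0.299], [0.0, 0.299, -0.954], [-1.0, 0.001, -0.0]]
contact_force: [-1.1, -0.3, 2.7]
grip_width: 0.751
```

Call:
{"name": "arm_command", "arguments": {
  "commands": [
    [[0,0,0,0,0,0,75],[0,0,0,0,0,0,85],[0,0,0,0,0,0,85],[0,0,0,0,0,0,85],[0,0,0,-0.3,0,0,85],[0,0,0,-0.8,0,0,85],[0,0,0,-1,0,0,85],[0,0,0,-1,0,0,85]]
  ]
}}

```text
clock: 9.6
eef_pos: [0.5316, 0.3063, 0.1835]
orientation: [[-0.003, 0.954, 0.299], [-0.001, 0.299, -0.954], [-1.0, -0.003, 0.0]]
contact_force: [1.0, -0.0, 0.4]
grip_width: 0.995
```

Call:
{"name": "arm_command", "arguments": {
  "commands": [
    [[0,0,0,-1,0,0,85],[0,0,0,-0.8,0,0,85],[0,0,0,0,0,0,85],[0,0,0,0,0,0,85]]
  ]
}}

```text
clock: 9.93
eef_pos: [0.5345, 0.3077, 0.2597]
orientation: [[0.008, 0.954, 0.299], [0.003, 0.299, -0.954], [-1.0, 0.008, -0.001]]
contact_force: [0.4, 0.7, -0.6]
grip_width: 0.995
```

```bash
python3 look.py w5 plate:.018 ramekin_center:.051 coaster:.018 board:0
```

```text
9.93 [0.5345 0.3077 0.2597] [[0.008, 0.954, 0.299], [0.003, 0.299, -0.954], [-1.0, 0.008, -0.001]] 0.995 [ 0.4  0.7 -0.6]
ramekin_center [320. 215.] 0.93 [0.5311 0.3058 0.051 ] tool mm [208.7  -5.6   0.9]
coaster [579. 214.] 0.9 [0.6006 0.0654 0.018 ] tool mm [241.4 -11.4 251.1]
board [447. 206.] 0.64 [0.5675 0.1837 0.    ] tool mm [259.5  -7.9 128.4]
```

View pics/w5.png

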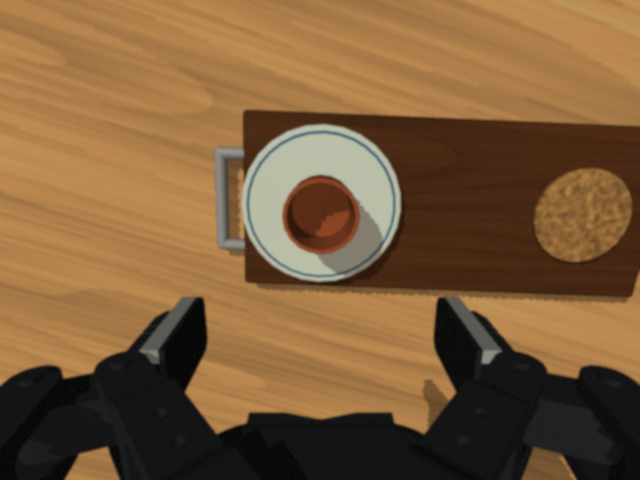

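Run:
```python
from h import *
obs=robot.get_obs(); d=cams.get_image('wrist')
for n,px,z in [('plate',(321.5,203),.03),('ramrim',(321,215.5),.072),('coaster',(583.5,214.5),.024)]: print(n,hit(d,px,z,obs).round(4))
d=cams.get_image('top'); im=d['img'][190:320,100:310,::-1]; cv2.imwrite('pics/t5.png',cv2.resize(im,None,fx=3,fy=3,interpolation=cv2.INTER_CUBIC))
for n,z in [('ramekin_center',.051),('plate',.018),('coaster',.018)]: print(n,[hit(d,r['centre'],z)[:2].round(4) for r in cams.mark_of(d,n)])
```

```text
plate [0.5336 0.3046 0.03  ]
ramrim [0.5319 0.3047 0.072 ]
coaster [0.5952 0.0678 0.024 ]
ramekin_center [array([0.5379, 0.304 ]), array([ 0.6468, -0.4294]), array([ 0.7259, -0.1275])]
plate [array([0.5306, 0.3054])]
coaster []
```

View pics/t5.png

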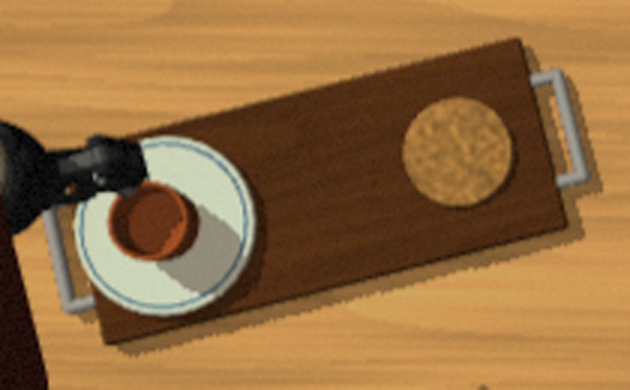

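The ramekin is within about 2 mm of the plate's centre. The shaker is next: over it, at z 0.25.

Call:
{"name": "arm_command", "arguments": {
  "commands": [
    [[0,0,0,0,-0.47,0.92,62],[0,0,0,0,-0.47,0.92,62],[0,0,0,0,-0.47,0.92,62],[0,0,0,0,-0.47,0.92,62],[0,0,0,0,-0.47,0.92,62],[0,0,0,0,-0.47,0.92,62],[0,0,0,0,-0.47,0.92,62],[0,0,0,0,-0.47,0.92,62]]
  ]
}}

```text
clock: 11.1
eef_pos: [0.4765, -0.0208, 0.2548]
orientation: [[0.001, 0.954, 0.3], [-0.0, 0.3, -0.954], [-1.0, 0.0, 0.0]]
contact_force: [0.4, -0.2, -0.0]
grip_width: 0.731
```

Call:
{"name": "arm_command", "arguments": {
  "commands": [
    [[0,0,0,0,-0.47,0.92,62],[0,0,0,0,-0.47,0.92,62],[0,0,0,0,-0.47,0.92,62],[0,0,0,0,-0.47,0.92,62],[0,0,0,0,-0.47,0.92,62],[0,0,0,0,-0.47,0.92,62],[0,0,0,0,-0.47,0.92,62],[0,0,0,0,-0.47,0.92,62]]
  ]
}}

```text
clock: 11.77
eef_pos: [0.421, -0.347, 0.2547]
orientation: [[0.0, 0.954, 0.299], [-0.0, 0.299, -0.954], [-1.0, 0.0, 0.0]]
contact_force: [0.7, -0.6, 0.1]
grip_width: 0.726
```

Call:
{"name": "arm_command", "arguments": {
  "commands": [
    [[0,0,0,0,0,0,62],[0,0,0,0,0,0,62],[0,0,0,0,0,0,62]]
  ]
}}

```text
clock: 12.02
eef_pos: [0.4215, -0.3447, 0.2542]
orientation: [[-0.0, 0.954, 0.298], [0.001, 0.298, -0.954], [-1.0, -0.0, -0.002]]
contact_force: [1.0, -0.9, 0.1]
grip_width: 0.726
```

```bash
python3 look.py w6 shaker_center
```

```text
12.02 [ 0.4215 -0.3447  0.2542] [[-0.0, 0.954, 0.298], [0.001, 0.298, -0.954], [-1.0, -0.0, -0.002]] 0.726 [ 1.  -0.9  0.1]
shaker_center [404. 261.] 0.65 [ 0.3961 -0.4345  0.039 ] tool mm [215.1 -51.1  78.5]
shaker_center [320. 210.] 0.6 [ 0.4196 -0.3455  0.039 ] tool mm [215.2  -2.1   0.6]
```

View pics/w6.png

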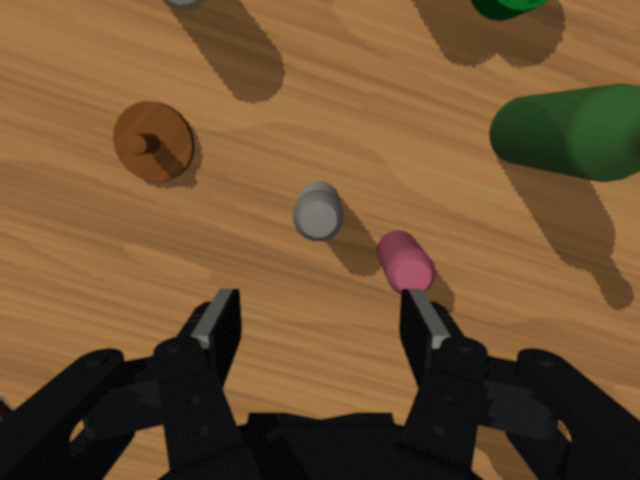

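White shaker at (319,211), pink clear of it at (405,262). Descending to z ≈ 0.037.

Call:
{"name": "arm_command", "arguments": {
  "commands": [
    [[0,0,0,0.8,-0.05,0.01,62],[0,0,0,1,0,0,62],[0,0,0,1,0,0,62],[0,0,0,1,0,0,62],[0,0,0,0.9,0,0,62],[0,0,0,0.5,0,0,62],[0,0,0,0.2,0,0,62],[0,0,0,0,0,0,62]]
  ]
}}

```text
clock: 12.78
eef_pos: [0.419, -0.3432, 0.0365]
orientation: [[-0.004, 0.954, 0.301], [0.004, 0.301, -0.954], [-1.0, -0.002, -0.005]]
contact_force: [0.5, -0.7, -0.5]
grip_width: 0.722
```

Call:
{"name": "arm_command", "arguments": {
  "commands": [
    [[0,0,0,0,0,0,45],[0,0,0,0,0,0,30],[0,0,0,0,0,0,30],[0,0,0,0,0,0,30],[0,0,0,0,0,0,30],[0,0,0,0,0,0,30],[0,0,0,0,0,0,30]]
  ]
}}

```text
clock: 13.37
eef_pos: [0.4215, -0.3473, 0.0409]
orientation: [[0.003, 0.954, 0.299], [-0.002, 0.299, -0.954], [-1.0, 0.002, 0.003]]
contact_force: [0.6, 1.1, 6.4]
grip_width: 0.482
```

```bash
python3 look.py w7
```

```text
13.37 [ 0.4215 -0.3473  0.0409] [[0.003, 0.954, 0.299], [-0.002, 0.299, -0.954], [-1.0, 0.002, 0.003]] 0.482 [0.6 1.1 6.4]
```

View pics/w7.png

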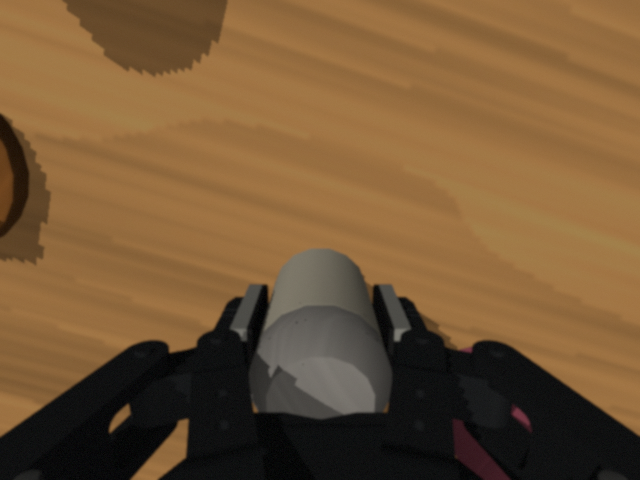

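Call:
{"name": "arm_command", "arguments": {
  "commands": [
    [[0,0,0,-0.2,0,0,30],[0,0,0,-0.5,0,0,30],[0,0,0,-0.8,0,0,30],[0,0,0,-0.8,0,0,30],[0,0,0,-0.8,0,0,30],[0,0,0,-0.6,0.1,-0.1,30],[0,0,0,-0.3,0.2,-0.3,30],[0,0,0,0,0.3,-0.6,30]]
  ]
}}

```text
clock: 14.08
eef_pos: [0.4329, -0.3043, 0.204]
orientation: [[0.007, 0.955, 0.296], [-0.008, 0.297, -0.955], [-1.0, 0.004, 0.01]]
contact_force: [0.7, -0.4, -1.7]
grip_width: 0.483
```

Call:
{"name": "arm_command", "arguments": {
  "commands": [
    [[0,0,0,0,0.6,-0.9,30],[0,0,0,0,0.6,-0.9,30],[0,0,0,0,0.6,-0.9,30],[0,0,0,0,0.6,-0.9,30],[0,0,0,0,0.6,-0.9,30],[0,0,0,0,0.6,-0.9,30],[0,0,0,0,0.6,-0.9,30],[0,0,0,0,0.6,-0.9,30]]
  ]
}}

```text
clock: 14.75
eef_pos: [0.5239, 0.0211, 0.1988]
orientation: [[-0.0, 0.954, 0.299], [-0.001, 0.299, -0.954], [-1.0, -0.0, 0.0]]
contact_force: [0.8, -0.3, -1.8]
grip_width: 0.476
```

Call:
{"name": "arm_command", "arguments": {
  "commands": [
    [[0,0,0,0,0.6,-0.9,30],[0,0,0,0,0.6,-0.9,30],[0,0,0,0,0.6,-0.9,30],[0,0,0,0,0.2,-0.5,30],[0,0,0,0,0,-0.2,30],[0,0,0,0,0,0,30],[0,0,0,0,0,0,30],[0,0,0,0,0,0,30]]
  ]
}}

```text
clock: 15.42
eef_pos: [0.5582, 0.1669, 0.1984]
orientation: [[-0.001, 0.955, 0.298], [-0.001, 0.298, -0.955], [-1.0, -0.001, 0.001]]
contact_force: [0.0, -0.6, -2.8]
grip_width: 0.481
```

```bash
python3 look.py w8 board coaster
```

```text
15.42 [0.5582 0.1669 0.1984] [[-0.001, 0.955, 0.298], [-0.001, 0.298, -0.955], [-1.0, -0.001, 0.001]] 0.481 [ 0.  -0.6 -2.8]
board [301. 194.] 0.59 [0.5674 0.1858 0.    ] tool mm [198.4  14.7 -15.4]
coaster [454. 206.] 0.68 [0.5984 0.0667 0.018 ] tool mm [180.5   8.8 107.5]
```

View pics/w8.png

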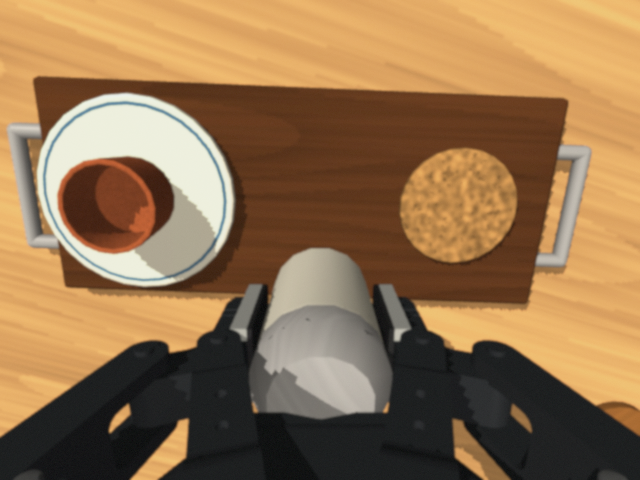

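Run:
```python
from h import *
obs=robot.get_obs(); d=cams.get_image('wrist');R=np.array(obs['orientation']);p=np.array(obs['eef_pos'])
c=[hit(d,q,.018,obs) for q in [(36,77),(567,99),(528,303),(66,287)]]
L=[np.linalg.norm(c[i]-c[(i+1)%4]).round(4) for i in range(4)];print(L)
for n,P in [('bd',np.mean(c,0)),('pl',hit(d,(135,189.5),.03,obs)),('co',hit(d,(459,205.5),.024,obs)),('T',np.array([.5645,.185,.018]))]: print(n,P.round(4),(R.T@(P-p)*1000).round(1))
```

```text
[np.float64(0.3914), np.float64(0.1663), np.float64(0.3953), np.float64(0.1664)]
bd [0.5677 0.1847 0.018 ] [180.7  14.  -14.4]
pl [0.5398 0.3073 0.03  ] [ 168.7   23.8 -139.7]
co [0.6011 0.0651 0.024 ] [174.7  10.3 109.7]
T [0.5645 0.185  0.018 ] [180.7  11.  -15.7]
```

Call:
{"name": "arm_command", "arguments": {
  "commands": [
    [[0,0,0,0.2,0.32,-0.38,30],[0,0,0,0.6,0,0,30],[0,0,0,0.8,0,0,30],[0,0,0,0.8,0,0,30],[0,0,0,0.6,0,0,30],[0,0,0,0.3,0,0,30],[0,0,0,0,0,0,30],[0,0,0,0,0,0,30]]
  ]
}}

```text
clock: 16.28
eef_pos: [0.5665, 0.1863, 0.0667]
orientation: [[-0.001, 0.954, 0.298], [-0.0, 0.298, -0.954], [-1.0, -0.001, -0.0]]
contact_force: [0.5, 0.5, -1.9]
grip_width: 0.483
```

```bash
python3 look.py w9
```

```text
16.28 [0.5665 0.1863 0.0667] [[-0.001, 0.954, 0.298], [-0.0, 0.298, -0.954], [-1.0, -0.001, -0.0]] 0.483 [ 0.5  0.5 -1.9]
```

View pics/w9.png

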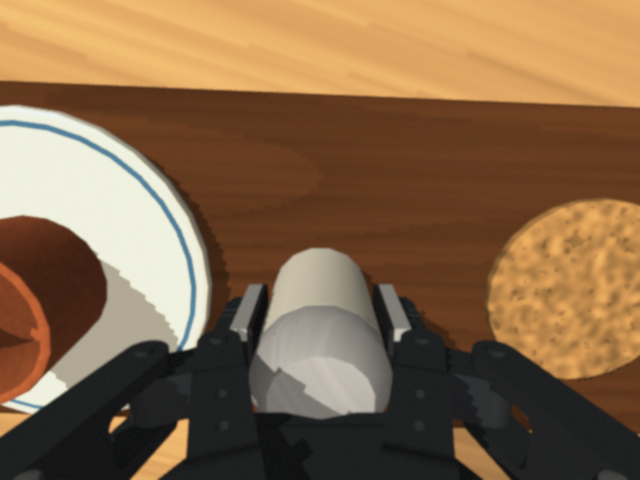

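Run:
```python
from h import *
obs=robot.get_obs(); d=cams.get_image('wrist');R=np.array(obs['orientation']);p=np.array(obs['eef_pos'])
f=lambda q,z:(R.T@(hit(d,q,z,obs)-p)*1000).round(1)
print('plate edge (-50)',f((211,278),.03),'coaster edge(+79)',f((487,289),.024),'board edge(y+85)',f((319,94),.018))
print('foot back edge row',[proj(d,p+R@np.array([.041,(dy+21)/1000,0]),obs).round(0)[1] for dy in (-3,0,3)])
```

```text
plate edge (-50) [ 38.2   5.6 -48.3] coaster edge(+79) [44.2 -2.4 79. ] board edge(y+85) [50.4 84.3  0.1]
foot back edge row [np.float64(250.0), np.float64(243.0), np.float64(237.0)]
```

Centred within 2 mm. Lowering 8 mm and releasing.

Call:
{"name": "arm_command", "arguments": {
  "commands": [
    [[0,0,0,0.1,0.03,0,30],[0,0,0,0.06,0,0,30],[0,0,0,0.03,0,0,30],[0,0,0,0,0,0,30],[0,0,0,0,0,0,30]]
  ]
}}

```text
clock: 16.8
eef_pos: [0.5674, 0.1871, 0.0592]
orientation: [[0.0, 0.954, 0.299], [0.0, 0.299, -0.954], [-1.0, 0.0, 0.0]]
contact_force: [0.4, -0.1, -2.5]
grip_width: 0.484
```

Still no contact, so I'll lower a bit more.

Call:
{"name": "arm_command", "arguments": {
  "commands": [
    [[0,0,0,0.03,0,0,30],[0,0,0,0.03,0,0,30],[0,0,0,0,0,0,30],[0,0,0,0,0,0,30]]
  ]
}}

```text
clock: 17.13
eef_pos: [0.5677, 0.1872, 0.0589]
orientation: [[-0.001, 0.954, 0.299], [-0.0, 0.299, -0.954], [-1.0, -0.001, 0.0]]
contact_force: [-4.9, -0.8, 10.0]
grip_width: 0.481
```

Contact at 10 N. Releasing and rising.

Call:
{"name": "arm_command", "arguments": {
  "commands": [
    [[0,0,0,-0.03,0,0,45],[0,0,0,0,0,0,55],[0,0,0,0,0,0,62],[0,0,0,0,0,0,62],[0,0,0,-0.3,0,0,62],[0,0,0,-0.8,0,0,62],[0,0,0,-1,0,0,62],[0,0,0,-1,0,0,62]]
  ]
}}

```text
clock: 17.8
eef_pos: [0.5663, 0.1868, 0.1826]
orientation: [[-0.003, 0.954, 0.299], [-0.001, 0.299, -0.954], [-1.0, -0.003, -0.0]]
contact_force: [1.5, 1.0, 0.1]
grip_width: 0.728
```

Call:
{"name": "arm_command", "arguments": {
  "commands": [
    [[0,0,0,-1,0,0,85],[0,0,0,-0.8,0,0,85],[0,0,0,0,0,0,85],[0,0,0,0,0,0,85]]
  ]
}}

```text
clock: 18.13
eef_pos: [0.5695, 0.1875, 0.2585]
orientation: [[0.008, 0.954, 0.299], [0.002, 0.299, -0.954], [-1.0, 0.008, 0.001]]
contact_force: [-0.1, 0.3, 0.5]
grip_width: 0.994
```

```bash
python3 look.py w10 shaker_center:.057 board coaster
```

```text
18.13 [0.5695 0.1875 0.2585] [[0.008, 0.954, 0.299], [0.002, 0.299, -0.954], [-1.0, 0.008, 0.001]] 0.994 [-0.1  0.3  0.5]
coaster [448. 211.] 0.63 [0.5995 0.0671 0.018 ] tool mm [240.6  -9.3 123.7]
```

View pics/w10.png

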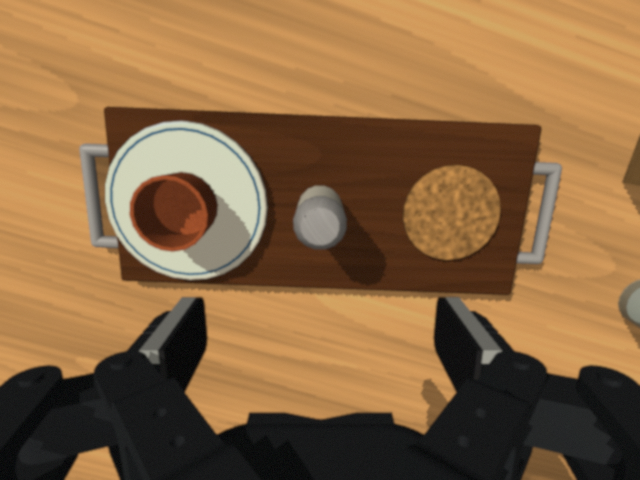

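The shaker stands upright mid-board at (320,215). Next, the short glass.

Call:
{"name": "arm_command", "arguments": {
  "commands": [
    [[0,0,0,0,-0.3,0.95,85],[0,0,0,0,-0.3,0.95,85],[0,0,0,0,-0.3,0.95,85],[0,0,0,0,-0.3,0.95,85],[0,0,0,0,-0.3,0.95,85],[0,0,0,0,-0.3,0.95,85],[0,0,0,0,-0.3,0.95,85],[0,0,0,0,-0.3,0.95,85]]
  ]
}}

```text
clock: 19.0
eef_pos: [0.5654, -0.1332, 0.2516]
orientation: [[-0.004, 0.954, 0.299], [0.001, 0.299, -0.954], [-1.0, -0.003, -0.003]]
contact_force: [1.2, 1.0, 0.5]
grip_width: 0.995
```

Call:
{"name": "arm_command", "arguments": {
  "commands": [
    [[0,0,0,0,-0.3,0.8,85],[0,0,0,0,0,0.3,85],[0,0,0,0,0,0,85],[0,0,0,0,0,0,85],[0,0,0,0,0,0,85]]
  ]
}}

```text
clock: 19.42
eef_pos: [0.5681, -0.1757, 0.2527]
orientation: [[-0.002, 0.954, 0.3], [0.002, 0.3, -0.954], [-1.0, -0.001, -0.002]]
contact_force: [-0.6, -0.3, 0.6]
grip_width: 0.992
```

```bash
python3 look.py w11 tumbler_center cover_center
```

```text
19.42 [ 0.5681 -0.1757  0.2527] [[-0.002, 0.954, 0.3], [0.002, 0.3, -0.954], [-1.0, -0.001, -0.002]] 0.992 [-0.6 -0.3  0.6]
tumbler_center [322. 209.] 0.97 [ 0.5682 -0.1775  0.0425] tool mm [ 2.102e+02 -2.000e-01  2.300e+00]
cover_center [284. 335.] 0.57 [ 0.4254 -0.1824  0.021 ] tool mm [ 232.  -137.8  -35.9]
```

View pics/w11.png

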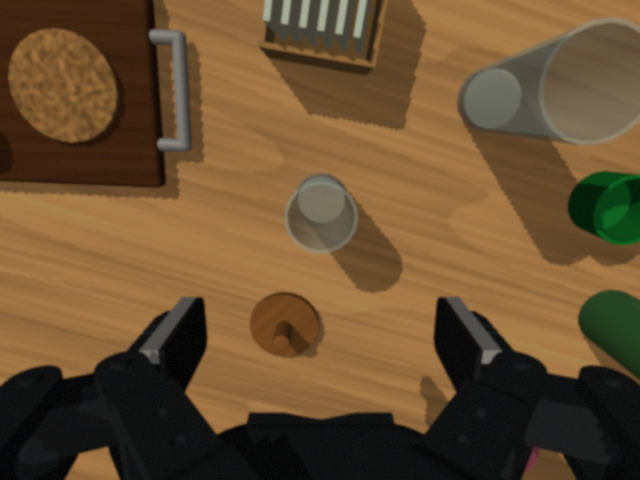

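Glass at (321,212), almost under the tool. Descending.

Call:
{"name": "arm_command", "arguments": {
  "commands": [
    [[0,0,0,0.6,0,0.04,85],[0,0,0,1,0,0,85],[0,0,0,1,0,0,85],[0,0,0,1,0,0,85],[0,0,0,0.8,0,0,85],[0,0,0,0.5,0,0,85],[0,0,0,0.2,0,0,85],[0,0,0,0,0,0,85]]
  ]
}}

```text
clock: 20.23
eef_pos: [0.5672, -0.1769, 0.0474]
orientation: [[-0.005, 0.954, 0.301], [0.002, 0.301, -0.954], [-1.0, -0.004, -0.004]]
contact_force: [-1.0, -0.2, 0.1]
grip_width: 0.994
```

Call:
{"name": "arm_command", "arguments": {
  "commands": [
    [[0,0,0,0,0,0,65],[0,0,0,0,0,0,45],[0,0,0,0,0,0,40],[0,0,0,0,0,0,40],[0,0,0,0,0,0,40],[0,0,0,0,0,0,40],[0,0,0,0,0,0,40]]
  ],
  "newtons": 30
}}

```text
clock: 20.82
eef_pos: [0.571, -0.1792, 0.0528]
orientation: [[0.004, 0.954, 0.299], [-0.001, 0.299, -0.954], [-1.0, 0.004, 0.002]]
contact_force: [-0.6, 3.4, 6.4]
grip_width: 0.657
```

```bash
python3 look.py w12
```

```text
20.82 [ 0.571  -0.1792  0.0528] [[0.004, 0.954, 0.299], [-0.001, 0.299, -0.954], [-1.0, 0.004, 0.002]] 0.657 [-0.6  3.4  6.4]
```

View pics/w12.png

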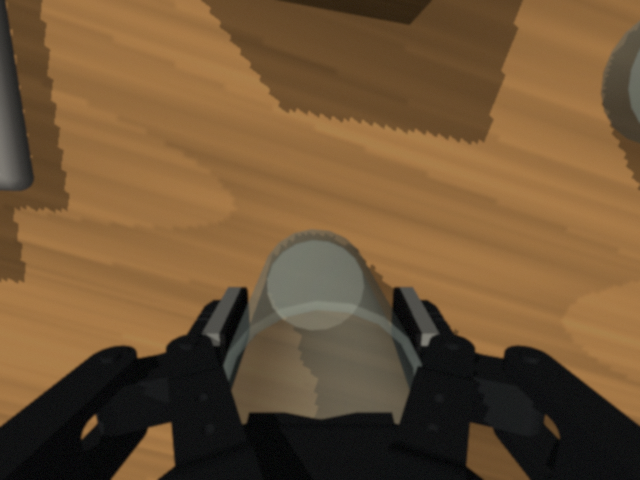

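Call:
{"name": "arm_command", "arguments": {
  "commands": [
    [[0,0,0,0,0,0,40],[0,0,0,-0.2,0,0,40],[0,0,0,-0.5,0,0,40],[0,0,0,-0.8,0,0,40],[0,0,0,-0.8,0,0,40],[0,0,0,-0.7,0,0,40],[0,0,0,-0.4,0.1,-0.2,40],[0,0,0,-0.1,0.2,-0.4,40]]
  ],
  "newtons": 40
}}

```text
clock: 21.53
eef_pos: [0.5757, -0.1551, 0.1957]
orientation: [[0.009, 0.955, 0.297], [-0.005, 0.297, -0.955], [-1.0, 0.007, 0.008]]
contact_force: [-0.3, -0.3, -2.1]
grip_width: 0.657
```

Call:
{"name": "arm_command", "arguments": {
  "commands": [
    [[0,0,0,0,0.4,-0.8,40],[0,0,0,0,0.4,-0.8,40],[0,0,0,0,0.4,-0.8,40],[0,0,0,0,0.4,-0.8,40],[0,0,0,0,0.2,-0.6,40],[0,0,0,0,0.1,-0.4,40],[0,0,0,0,0,0,40],[0,0,0,0,0,0,40]]
  ]
}}

```text
clock: 22.2
eef_pos: [0.5952, 0.0312, 0.19]
orientation: [[-0.0, 0.954, 0.301], [-0.001, 0.301, -0.954], [-1.0, -0.0, 0.001]]
contact_force: [0.6, -0.5, -1.5]
grip_width: 0.657
```

Call:
{"name": "arm_command", "arguments": {
  "commands": [
    [[0,0,0,0,0,0,40],[0,0,0,0,0,0,40]]
  ]
}}

```text
clock: 22.37
eef_pos: [0.5955, 0.0294, 0.19]
orientation: [[0.0, 0.955, 0.298], [-0.001, 0.298, -0.955], [-1.0, -0.0, 0.001]]
contact_force: [-0.2, -1.1, -1.8]
grip_width: 0.657
```

```bash
python3 look.py w13 coaster:.018 board
```

```text
22.37 [0.5955 0.0294 0.19  ] [[0.0, 0.955, 0.298], [-0.001, 0.298, -0.955], [-1.0, -0.0, 0.001]] 0.657 [-0.2 -1.1 -1.8]
coaster [277. 202.] 0.96 [0.5991 0.0643 0.018 ] tool mm [172.   13.9 -32.3]
board [127. 189.] 0.73 [0.5688 0.1848 0.    ] tool mm [ 189.9   20.8 -156.4]
```

View pics/w13.png

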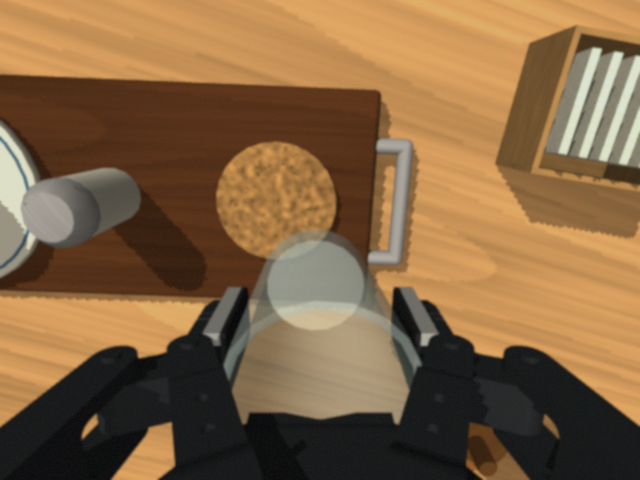

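Call:
{"name": "arm_command", "arguments": {
  "commands": [
    [[0,0,0,0,0.15,-0.4,40],[0,0,0,0.3,0.17,-0.42,40],[0,0,0,0.6,0,0,40],[0,0,0,0.7,0,0,40],[0,0,0,0.6,0,0,40],[0,0,0,0.3,0,0,40],[0,0,0,0,0,0,40],[0,0,0,0,0,0,40]]
  ]
}}

```text
clock: 23.18
eef_pos: [0.5977, 0.0654, 0.0896]
orientation: [[-0.001, 0.954, 0.299], [0.0, 0.299, -0.954], [-1.0, -0.001, -0.0]]
contact_force: [0.8, 0.5, -2.4]
grip_width: 0.657
```

```bash
python3 look.py w14 coaster
python3 - <<'E'
from h import *
obs=robot.get_obs(); d=cams.get_image('wrist');R=np.array(obs['orientation']);p=np.array(obs['eef_pos'])
print('coaster edges if centred:',[(a,b,proj(d,p+R@np.array([p[2]-.024,a,b]),obs).round(0)) for a,b in ((0,-.046),(0,.046),(.046,0),(0,0))])
print('foot back edge row',[proj(d,p+R@np.array([.0528,(dy+25.5)/1000,0]),obs).round(0)[1] for dy in (-3,0,3)])
E
```

```text
23.18 [0.5977 0.0654 0.0896] [[-0.001, 0.954, 0.299], [0.0, 0.299, -0.954], [-1.0, -0.001, -0.0]] 0.657 [ 0.8  0.5 -2.4]
coaster edges if centred: [(0, -0.046, array([231., 266.])), (0, 0.046, array([406., 266.])), (0.046, 0, array([319., 179.])), (0, 0, array([319., 266.]))]
foot back edge row [np.float64(233.0), np.float64(227.0), np.float64(221.0)]
```

View pics/w14.png

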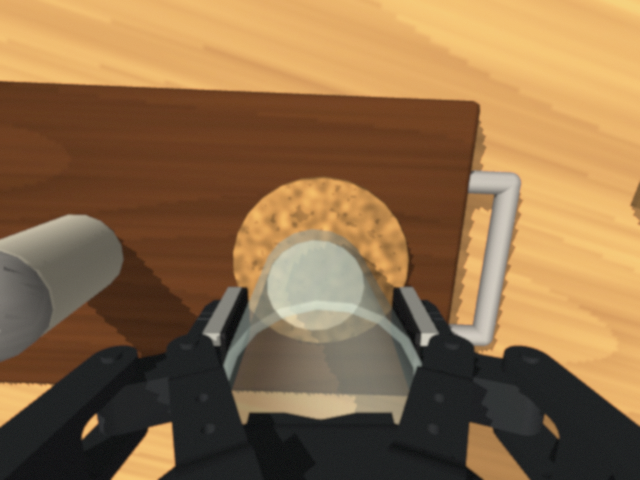

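The coaster spans columns 233–409 and its top is at row 177. The glass sits within about 2 mm of centred. Lowering slowly.

Call:
{"name": "arm_command", "arguments": {
  "commands": [
    [[0,0,0,0.1,0.05,0.03,40],[0,0,0,0.1,0,0,40],[0,0,0,0.06,0,0,40],[0,0,0,0.03,0,0,40],[0,0,0,0,0,0,40],[0,0,0,0,0,0,40]]
  ]
}}

```text
clock: 23.83
eef_pos: [0.6, 0.0653, 0.078]
orientation: [[-0.001, 0.954, 0.299], [0.0, 0.299, -0.954], [-1.0, -0.001, -0.0]]
contact_force: [-0.2, -0.2, -2.4]
grip_width: 0.656
```

Call:
{"name": "arm_command", "arguments": {
  "commands": [
    [[0,0,0,0.03,0,0,40],[0,0,0,0.02,0,0,40],[0,0,0,0,0,0,40],[0,0,0,0,0,0,40]]
  ]
}}

```text
clock: 24.17
eef_pos: [0.6006, 0.0653, 0.077]
orientation: [[0.001, 0.954, 0.299], [0.0, 0.299, -0.954], [-1.0, 0.001, 0.0]]
contact_force: [-0.8, 0.8, 2.9]
grip_width: 0.659
```

Light contact (about 5 N). Releasing.

Call:
{"name": "arm_command", "arguments": {
  "commands": [
    [[0,0,0,0,0,0,62],[0,0,0,0,0,0,72],[0,0,0,0,0,0,85],[0,0,0,0,0,0,85],[0,0,0,-0.3,0,0,85],[0,0,0,-0.8,0,0,85],[0,0,0,-1,0,0,85],[0,0,0,-1,0,0,85]]
  ]
}}

```text
clock: 24.83
eef_pos: [0.5992, 0.0652, 0.2012]
orientation: [[-0.003, 0.954, 0.299], [0.0, 0.299, -0.954], [-1.0, -0.002, -0.001]]
contact_force: [1.6, -0.0, 0.3]
grip_width: 0.993
```

Call:
{"name": "arm_command", "arguments": {
  "commands": [
    [[0,0,0,-1,0,0,85],[0,0,0,-0.4,0,0,85],[0,0,0,0,0,0,85],[0,0,0,0,0,0,85]]
  ]
}}

```text
clock: 25.17
eef_pos: [0.6013, 0.0653, 0.2592]
orientation: [[0.005, 0.954, 0.299], [-0.0, 0.299, -0.954], [-1.0, 0.005, 0.001]]
contact_force: [-0.8, -0.4, -1.2]
grip_width: 0.993
```

```bash
python3 look.py w15 tumbler_center:.0665 coaster
```

```text
25.17 [0.6013 0.0653 0.2592] [[0.005, 0.954, 0.299], [-0.0, 0.299, -0.954], [-1.0, 0.005, 0.001]] 0.993 [-0.8 -0.4 -1.2]
tumbler_center [319. 215.] 0.68 [0.6004 0.0652 0.0665] tool mm [192.7  -1.7  -0.5]
```

View pics/w15.png

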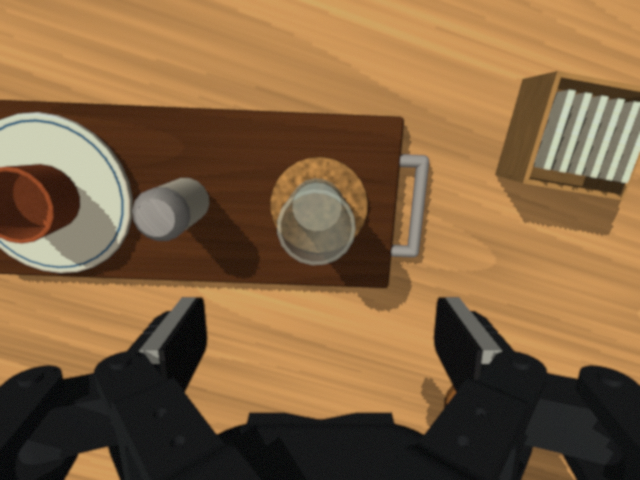

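The glass stands centred on the coaster (foot (317,205), coaster (319,206)). Now the cover.

Call:
{"name": "arm_command", "arguments": {
  "commands": [
    [[0,0,0,0,-0.75,0.57,60],[0,0,0,0,-0.75,0.57,60],[0,0,0,0,-0.75,0.57,60],[0,0,0,0,-0.75,0.57,60],[0,0,0,0,-0.75,0.57,60],[0,0,0,0,-0.75,0.57,60],[0,0,0,0,-0.75,0.57,60],[0,0,0,0,-0.75,0.57,60]]
  ]
}}

```text
clock: 25.98
eef_pos: [0.4234, -0.181, 0.2541]
orientation: [[-0.003, 0.954, 0.3], [0.002, 0.3, -0.954], [-1.0, -0.003, -0.003]]
contact_force: [0.3, -0.9, -0.5]
grip_width: 0.703
```

Call:
{"name": "arm_command", "arguments": {
  "commands": [
    [[0,0,0,0.8,0,0,60],[0,0,0,0.8,0,0,60],[0,0,0,0.4,0,0,60],[0,0,0,0,0,0,60],[0,0,0,0,0,0,60],[0,0,0,0,0,0,60]]
  ]
}}

```text
clock: 26.48
eef_pos: [0.4261, -0.1806, 0.1766]
orientation: [[-0.0, 0.954, 0.299], [0.0, 0.299, -0.954], [-1.0, -0.0, -0.0]]
contact_force: [0.1, 0.2, 1.7]
grip_width: 0.703
```

```bash
python3 look.py w16 cover_center
```

```text
26.48 [ 0.4261 -0.1806  0.1766] [[-0.0, 0.954, 0.299], [0.0, 0.299, -0.954], [-1.0, -0.0, -0.0]] 0.703 [0.1 0.2 1.7]
cover_center [319. 220.] 0.8 [ 0.4289 -0.1799  0.021 ] tool mm [155.6   2.9   0.2]
```

View pics/w16.png

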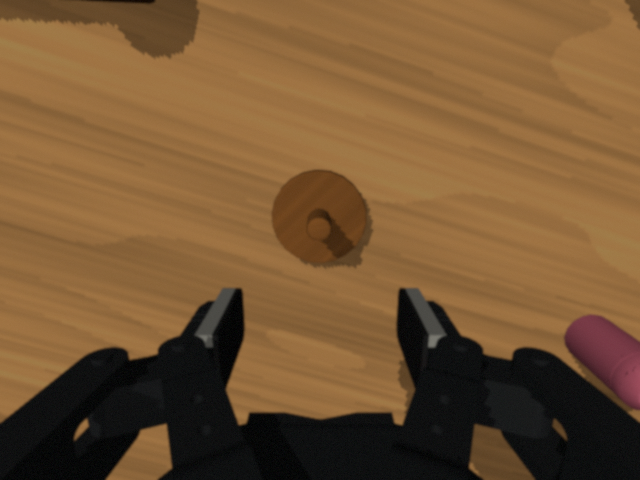

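Call:
{"name": "arm_command", "arguments": {
  "commands": [
    [[0,0,0,0.7,0.04,0,50],[0,0,0,0.8,0,0,45],[0,0,0,0.8,0,0,45],[0,0,0,0.7,0,0,45],[0,0,0,0.35,0,0,45],[0,0,0,0.15,0,0,45],[0,0,0,0,0,0,45],[0,0,0,0,0,0,45]]
  ]
}}

```text
clock: 27.25
eef_pos: [0.4286, -0.1807, 0.0376]
orientation: [[0.002, 0.954, 0.3], [-0.001, 0.3, -0.954], [-1.0, 0.002, 0.002]]
contact_force: [0.0, 0.5, -0.4]
grip_width: 0.529
```

```bash
python3 look.py w17
```

```text
27.25 [ 0.4286 -0.1807  0.0376] [[0.002, 0.954, 0.3], [-0.001, 0.3, -0.954], [-1.0, 0.002, 0.002]] 0.529 [ 0.   0.5 -0.4]
```

View pics/w17.png

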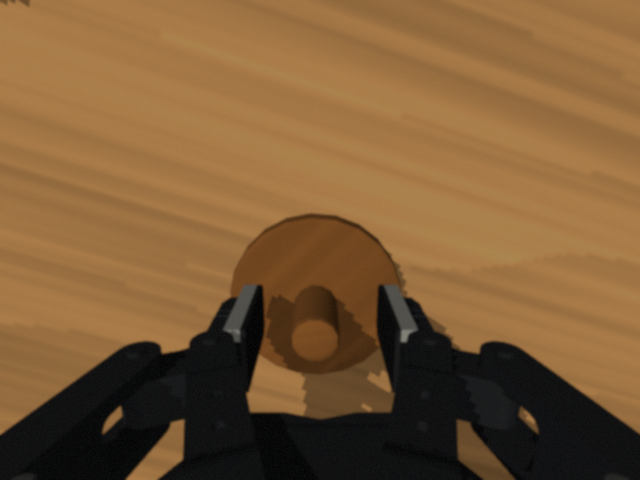

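Run:
```python
from h import *
obs=robot.get_obs(); d=cams.get_image('wrist');R=np.array(obs['orientation']);p=np.array(obs['eef_pos'])
print((R.T@(hit(d,(315,340),.042,obs)-p)*1000).round(1),(R.T@(hit(d,(317,293),.01,obs)-p)*1000).round(1))
```

```text
[-3.9 -0.1 -1.2] [28.1  3.  -0.7]
```

Call:
{"name": "arm_command", "arguments": {
  "commands": [
    [[0,0,0,0.05,0.03,-0.03,30],[0,0,0,0,0,0,15],[0,0,0,0,0,0,10],[0,0,0,0,0,0,8],[0,0,0,0,0,0,8],[0,0,0,0,0,0,8],[0,0,0,0,0,0,8]]
  ],
  "newtons": 40
}}

```text
clock: 27.93
eef_pos: [0.4289, -0.1789, 0.0353]
orientation: [[0.001, 0.954, 0.299], [-0.001, 0.299, -0.954], [-1.0, 0.001, 0.001]]
contact_force: [-0.5, 0.2, 6.3]
grip_width: 0.191
```

Call:
{"name": "arm_command", "arguments": {
  "commands": [
    [[0,0,0,0,0,0,8],[0,0,0,0,0,0,8],[0,0,0,-0.1,0,0,8],[0,0,0,-0.3,0,0,8],[0,0,0,-0.4,0,0,8],[0,0,0,-0.2,0,0,8],[0,0,0,0,0,0,8]]
  ]
}}

```text
clock: 28.52
eef_pos: [0.4295, -0.1795, 0.0761]
orientation: [[0.004, 0.954, 0.299], [-0.002, 0.299, -0.954], [-1.0, 0.003, 0.003]]
contact_force: [0.2, 0.0, -1.0]
grip_width: 0.197
```

```bash
python3 look.py w18
```

```text
28.52 [ 0.4295 -0.1795  0.0761] [[0.004, 0.954, 0.299], [-0.002, 0.299, -0.954], [-1.0, 0.003, 0.003]] 0.197 [ 0.2  0.  -1. ]
```

View pics/w18.png

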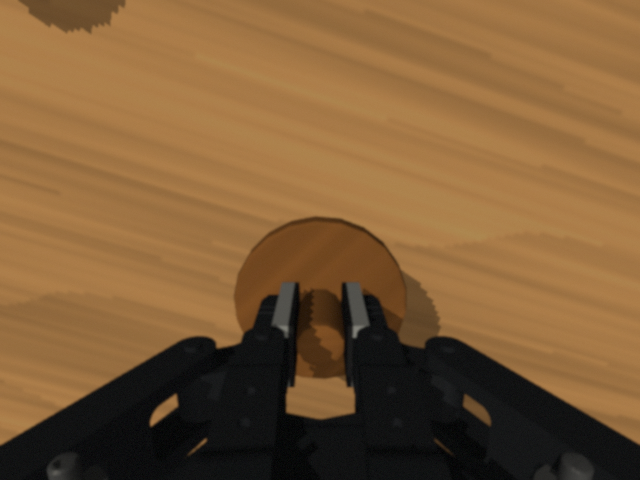

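The cover is held level. Moving above the glass.

Call:
{"name": "arm_command", "arguments": {
  "commands": [
    [[0,0,0,-0.4,0,0,8],[0,0,0,-0.8,0,0,8],[0,0,0,-0.9,0,0,8],[0,0,0,-0.9,0.1,-0.1,8],[0,0,0,-0.6,0.4,-0.3,8],[0,0,0,-0.2,0.7,-0.5,8],[0,0,0,0,0.8,-0.6,8],[0,0,0,0,0.8,-0.6,8]]
  ]
}}

```text
clock: 29.23
eef_pos: [0.5108, -0.0641, 0.2268]
orientation: [[0.002, 0.955, 0.297], [-0.001, 0.297, -0.955], [-1.0, 0.001, 0.001]]
contact_force: [-0.1, -0.9, -0.6]
grip_width: 0.192
```

Call:
{"name": "arm_command", "arguments": {
  "commands": [
    [[0,0,0,0,0.8,-0.6,8],[0,0,0,0,0.8,-0.6,8],[0,0,0,0,0.6,-0.5,8],[0,0,0,0,0.4,-0.3,8],[0,0,0,0,0.1,-0.1,8],[0,0,0,0,0,0,8],[0,0,0,0,0,0,8],[0,0,0,0,0,0,8]]
  ]
}}

```text
clock: 29.9
eef_pos: [0.5868, 0.0464, 0.2255]
orientation: [[-0.002, 0.955, 0.298], [-0.001, 0.298, -0.955], [-1.0, -0.002, -0.0]]
contact_force: [0.1, 0.2, -0.7]
grip_width: 0.194
```

```bash
python3 look.py w19 tumbler_center:.0665
python3 - <<'E'
from h import *
obs=robot.get_obs(); d=cams.get_image('wrist');R=np.array(obs['orientation']);p=np.array(obs['eef_pos'])
print('disc top edges if centred',[proj(d,p+R@np.array([.025,a,b]),obs).round(0) for a,b in ((.037,0),(0,-.037),(0,.037))])
E
```

```text
29.9 [0.5868 0.0464 0.2255] [[-0.002, 0.955, 0.298], [-0.001, 0.298, -0.955], [-1.0, -0.002, -0.0]] 0.194 [ 0.1  0.2 -0.7]
tumbler_center [300. 200.] 0.92 [0.5992 0.0648 0.0665] tool mm [159.   17.7 -13.8]
disc top edges if centred [array([319., 217.]), array([231., 303.]), array([407., 303.])]
```

View pics/w19.png

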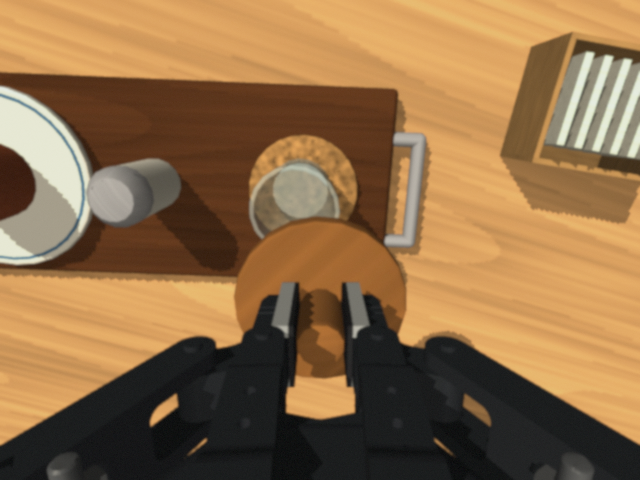

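Call:
{"name": "arm_command", "arguments": {
  "commands": [
    [[0,0,0,0,0.22,-0.18,8],[0,0,0,0.2,0.21,-0.18,8],[0,0,0,0.5,0,0,8],[0,0,0,0.5,0,0,8],[0,0,0,0.3,0,0,8],[0,0,0,0.1,0,0,8],[0,0,0,0,0,0,8],[0,0,0,0,0,0,8]]
  ]
}}

```text
clock: 30.72
eef_pos: [0.6003, 0.0666, 0.1626]
orientation: [[0.0, 0.954, 0.299], [0.0, 0.299, -0.954], [-1.0, 0.0, 0.0]]
contact_force: [0.5, -0.4, -0.4]
grip_width: 0.195
```

```bash
python3 look.py w20 tumbler_center:.0665
python3 - <<'E'
from h import *
d=cams.get_image('scene'); im=d['img'][190:310,350:570,::-1]; cv2.imwrite('pics/s20.png',cv2.resize(im,None,fx=3,fy=3,interpolation=cv2.INTER_CUBIC))
E
```

```text
30.72 [0.6003 0.0666 0.1626] [[0.0, 0.954, 0.299], [0.0, 0.299, -0.954], [-1.0, 0.0, 0.0]] 0.195 [ 0.5 -0.4 -0.4]
tumbler_center [156. 216.] 0.61 [0.5916 0.1631 0.0665] tool mm [ 96.1  20.5 -94.6]
```

View pics/w20.png

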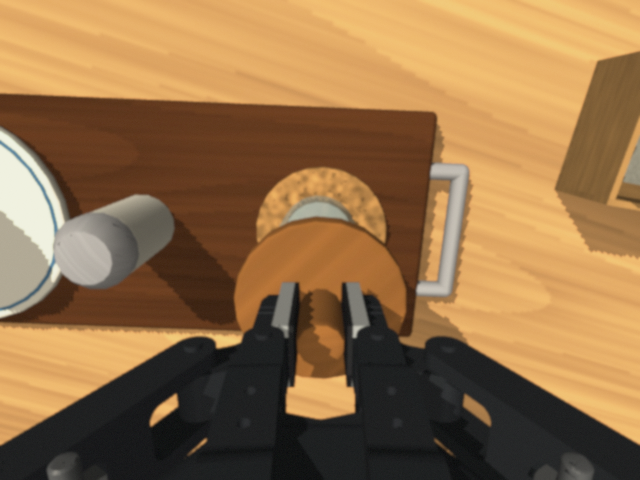

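View pics/s20.png

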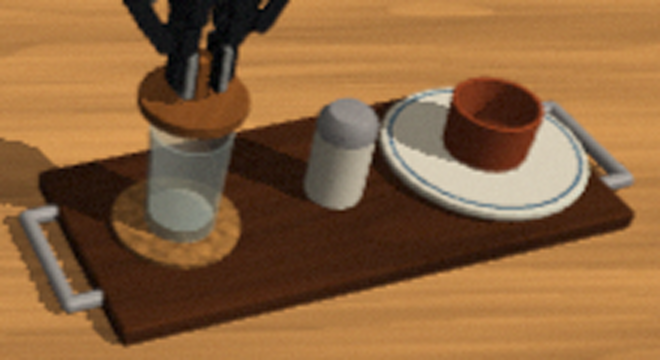

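Cover over the glass; the glass foot shows at col 319, under the disc at col 320. Lowering slowly.

Call:
{"name": "arm_command", "arguments": {
  "commands": [
    [[0,0,0,0.15,0,0.02,8],[0,0,0,0.15,0,0,8],[0,0,0,0.06,0,0,8],[0,0,0,0.02,0,0,8],[0,0,0,0,0,0,8],[0,0,0,0,0,0,8]]
  ]
}}

```text
clock: 31.37
eef_pos: [0.6, 0.0657, 0.1469]
orientation: [[-0.0, 0.954, 0.299], [0.0, 0.299, -0.954], [-1.0, -0.0, -0.0]]
contact_force: [-0.1, -0.2, -1.4]
grip_width: 0.197
```

Call:
{"name": "arm_command", "arguments": {
  "commands": [
    [[0,0,0,0.03,0,0,8],[0,0,0,0.03,0,0,8],[0,0,0,0,0,0,8],[0,0,0,0,0,0,8]]
  ]
}}

```text
clock: 31.7
eef_pos: [0.6001, 0.0657, 0.1447]
orientation: [[-0.0, 0.954, 0.299], [0.0, 0.299, -0.954], [-1.0, -0.0, -0.0]]
contact_force: [-0.2, 0.3, -0.3]
grip_width: 0.195
```

Call:
{"name": "arm_command", "arguments": {
  "commands": [
    [[0,0,0,0.02,0,0,8],[0,0,0,0.02,0,0,8],[0,0,0,0,0,0,8],[0,0,0,0,0,0,8]]
  ]
}}

```text
clock: 32.03
eef_pos: [0.6006, 0.0657, 0.1445]
orientation: [[0.001, 0.954, 0.299], [0.0, 0.299, -0.954], [-1.0, 0.001, 0.0]]
contact_force: [-2.6, 0.2, 5.5]
grip_width: 0.199
```

Contact, about 6 N. Opening and rising.

Call:
{"name": "arm_command", "arguments": {
  "commands": [
    [[0,0,0,0,0,0,20],[0,0,0,0,0,0,30],[0,0,0,0,0,0,45],[0,0,0,0,0,0,50],[0,0,0,0,0,0,50],[0,0,0,-0.3,0,0,50],[0,0,0,-0.7,0,0,50],[0,0,0,-1,0,0,50]]
  ]
}}

```text
clock: 32.7
eef_pos: [0.597, 0.0656, 0.2199]
orientation: [[-0.009, 0.954, 0.299], [0.0, 0.299, -0.954], [-1.0, -0.009, -0.003]]
contact_force: [1.2, 0.5, 0.1]
grip_width: 0.588
```

Call:
{"name": "arm_command", "arguments": {
  "commands": [
    [[0,0,0,-1,0,0,50],[0,0,0,-0.6,0,0,50],[0,0,0,0,-0.5,0,50],[0,0,0,0,-1,0,50],[0,0,0,0,-1,0,50],[0,0,0,0,-1,0,50],[0,0,0,0,-0.5,0,50],[0,0,0,0,0,0,50]]
  ]
}}

```text
clock: 33.37
eef_pos: [0.444, 0.0172, 0.2875]
orientation: [[-0.001, 0.955, 0.298], [-0.001, 0.298, -0.955], [-1.0, -0.001, 0.0]]
contact_force: [-0.6, -0.2, 0.7]
grip_width: 0.585
```

Call:
{"name": "arm_command", "arguments": {
  "commands": [
    [[0,0,0,0,0,0,50],[0,0,0,0,0,0,50],[0,0,0,0,0,0,50]]
  ]
}}

```text
clock: 33.62
eef_pos: [0.4486, 0.018, 0.2878]
orientation: [[0.001, 0.954, 0.299], [0.0, 0.299, -0.954], [-1.0, 0.001, 0.0]]
contact_force: [0.7, -0.2, 0.3]
grip_width: 0.585
```

```bash
python3 look.py w21
python3 - <<'E'
from h import *
Z=dict(tumbler_center=.0665,cover_center=.130,ramekin_center=.051,shaker_center=.057,plate=.018,board=0,tall_glass=0,oil_bottle=0,carton=0)
for c,roi in [('scene',(190,310,350,570)),('top',(190,320,100,310))]:
    d=cams.get_image(c); im=d['img'][roi[0]:roi[1],roi[2]:roi[3],::-1]; cv2.imwrite(f'pics/{c}21.png',cv2.resize(im,None,fx=3,fy=3,interpolation=cv2.INTER_CUBIC))
    cv2.imwrite(f'pics/{c}21f.png',d['img'][:,:,::-1])
    for n,z in Z.items(): print(c,n,[(hit(d,r['centre'],z)[:2].round(4).tolist(),round(r['p'],2)) for r in cams.mark_of(d,n)[:2]])
E
```

```text
33.62 [0.4486 0.018  0.2878] [[0.001, 0.954, 0.299], [0.0, 0.299, -0.954], [-1.0, 0.001, 0.0]] 0.585 [ 0.7 -0.2  0.3]
scene tumbler_center [([0.5972, 0.0646], 0.9), ([0.5837, 0.2758], 0.3)]
scene cover_center [([0.5972, 0.0667], 0.86)]
scene ramekin_center [([0.676, -0.4216], 0.71), ([0.5179, 0.3167], 0.66)]
scene shaker_center [([0.5701, 0.1879], 0.69), ([0.4233, -0.4236], 0.57)]
scene plate [([0.5308, 0.3033], 0.8)]
scene board [([0.5631, 0.191], 0.73)]
scene tall_glass [([0.6955, -0.2903], 0.69)]
scene oil_bottle [([0.5405, -0.4947], 0.94)]
scene carton [([0.7231, -0.1294], 0.58)]
top tumbler_center []
top cover_center [([0.6006, 0.0711], 0.91)]
top ramekin_center [([0.5382, 0.303], 0.96), ([0.5716, 0.191], 0.73)]
top shaker_center [([0.3875, -0.4325], 0.69), ([0.565, 0.1906], 0.64)]
top plate [([0.5307, 0.2974], 0.66)]
top board [([0.5687, 0.1937], 0.83)]
top tall_glass [([0.6975, -0.2852], 0.77)]
top oil_bottle [([0.5395, -0.5056], 0.83)]
top carton [([0.7246, -0.1277], 0.84)]
```

View pics/scene21.png

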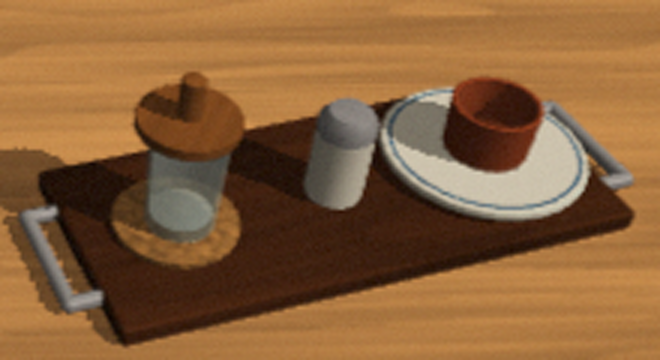

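View pics/top21f.png

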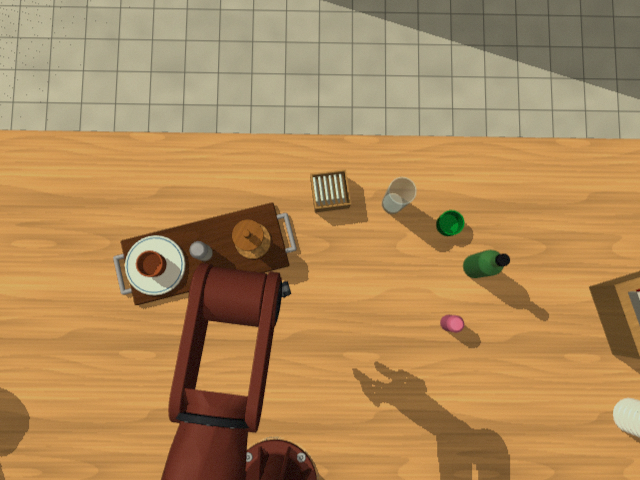

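View pics/w21.png

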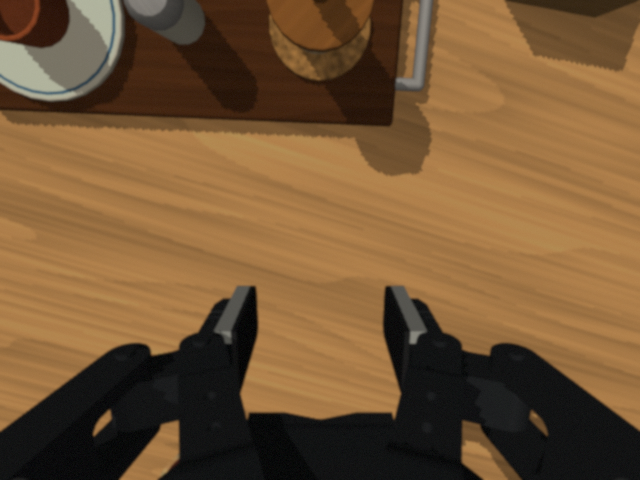

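Run:
```python
from h import *
d=cams.get_image('scene'); im=d['img'][:,:,::-1].copy()
S=6; x0,y0=380,200; big=cv2.resize(im[200:290,380:550],None,fx=S,fy=S,interpolation=cv2.INTER_CUBIC)[:, :]
def circ(c,z,r,col):
    t=np.linspace(0,2*np.pi,80); q=np.array([proj(d,[c[0]+r*np.cos(a),c[1]+r*np.sin(a),z]) for a in t])
    q=((q-[x0,y0]+.5)*S-.5).round().astype(np.int32); cv2.polylines(big,[q],True,col,1)
g=(.5995,.0655); 
circ(g,.024,.046,(0,255,0));circ(g,.024,.0255,(255,255,0));circ(g,.109,.037,(0,0,255));circ(g,.119,.037,(0,0,255));circ(g,.151,.009,(0,0,255))
b=(.566,.185);circ(b,.018,.021,(0,255,255))
p=(.5325,.3045);circ(p,.03,.075,(0,255,0));circ(p,.03,.0305,(255,0,0));circ(p,.072,.0325,(255,0,0))
cv2.imwrite('pics/ov.png',cv2.resize(big,(800,int(big.shape[0]*800/big.shape[1]))))
```

```text
(no output)
```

View pics/ov.png

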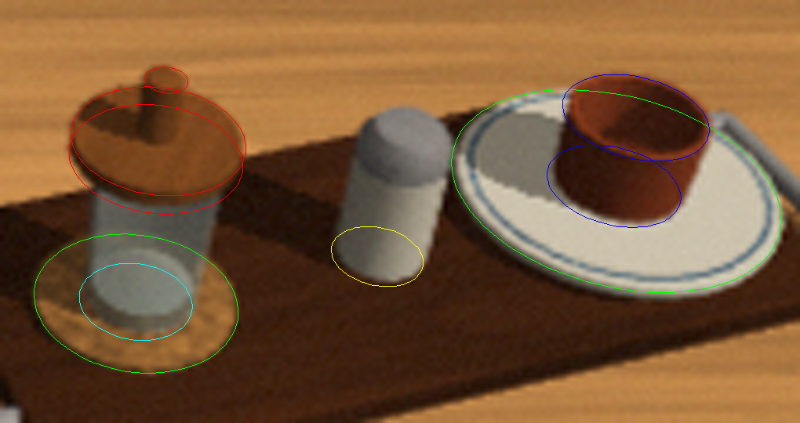

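The overlay of ideal placements matches within a few mm everywhere. Handing in.

```bash
python3 -c "
from rig import robot
print(robot.hand_in()); print(robot.get_obs()['clock'])"
```

```text
the job is handed in; nothing more can be done
None
the job is handed in; nothing more can be done
```

I set out the whole board and handed it in at about 34 s of the 120 s. The hand-in reports no verdict, so what follows is from my last camera checks:

- **Placing:** Circles drawn at the ideal spots in the scene picture matched all four things to within a few millimetres. All four stood upright.
- **Gentleness:** The force I read at set-down was about 6 N for the glass and the cover. The shaker was firmest, at about 12 N.
- **Bystanders and look-alikes:** The tall glass, oil bottle and carton measured within about 1 cm of their first positions, which is the detectors' own scatter. In the last top view they and the pink and green look-alikes look unmoved.
- **Robot:** The gripper was open and well clear of everything.

**Disagreements:**
- In the last picture the network marks differed by up to about 1 cm. They put the ramekin 6–7 mm off in opposite directions in the two cameras, and the scene camera alone had it about 18 mm from its own plate mark, outside the 15 mm limit.
- The wrist view and the overlay contradicted that, so I trusted those.
- The top camera did not detect the glass under its cover; the scene camera did.

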